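Close a tub in the lidding press and keep it pressed

ROBOT

A 6-joint arm with a two-finger parallel gripper is mounted at the origin on the work surface. World frame = base frame: x ahead of the robot, y to its left, z up, the work surface at z = 0. Lengths are in m, angles in rad, forces in N, time in s.
With the tool pointing down it reaches from about 0.225 to 0.875 m from the base axis. Payload 3.4 kg.
Tool frame: the origin (TCP) lies midway between the tips of the shut fingers; the grasp point (between the pads) lies behind it (manip.grip_point_offset is the z of the grasp point in the tool frame, in m); z points along the fingers, x is the direction in which the jaws open and shut, and the axes are right-handed (so a half turn about z gives the same grasp; the last joint's range is limited). The gripper opens to 85 mm and grips with 20 to 120 N. Pads are 22 mm wide; open, the fingers measure 114 mm over their backs; the gripper's body (76 mm by 85 mm) begins 54 mm behind the grasp point. The pads swing forward as they close: fully open they stand 13 mm farther back than shut.
Start: joints at [-1.41, 0.276, 1.505, -0, 1.361, -0.121], TCP at [0.16, -0.552, 0.21] pointing down, gripper open.
Joint ranges: [-2.89, 2.89], [-0.75, 2.08], [0.22, 2.7], [-1.18, 4.32], [0.11, 2.71], [-2.7, 2.7]. Speed limits (rad/s): [2.57, 2.57, 3.14, 3.14, 3.14, 3.14].

INTERFACE

Orientations are given as a unit quaternion [w, x, y, z].
In Python, from rig import manip, eyes, recognise, regions_of, mark_of gives the robot as it stands.
- The arm moves only by the shell command python3 -m inch 'ROWS' [FORCE]. ROWS is JSON, a list of rows, each a list of 5 numbers: the gripper command: -1 is shut, 1 is fully open, values between are in proportion, then the shift along the tool's x, y, z in mm, then the turn about the tool's z in degrees. A call has 1 to 20 rows; each row shifts and turns the pose as measured when the row begins, along the tool's axes as they then stand; what a row does not reach is not made up. A row lasts 1/12 s, in which the tool goes at most 41.7 mm and 7.16 degrees, less where a joint would pass 70% of its speed; a pose out of reach is approached as far as the arm can. A call with a gripper value outside its range is refused whole. The fingers move at their own pace and stop on an object; FORCE is the grip in N (left out, the last holds). Time passes only in rows, so rows that do not move let the fingers close. It gives the time, the measured TCP pose, the force and the opening at its end, in the units of the state.
- manip.get_state(): the state, without advancing time (a new reading comes with each control period).
- eyes.get_image(name): name is "scene" or "top"; returns a dict with "frame" (400x640x3 uint8, red, green, blue), "K" (3x3 intrinsics, pixels), "k1" (the pictures are not rectified: a ray, as slopes to the right and down, at radius r is drawn at 1 + k1 r^2 times it, then the intrinsics apply), "rvec" (rotation vector, rad) and "tvec" (3), from world to camera coordinates, as OpenCV has them. Camera axes: x right, y down, z forward; pixel columns grow to the right and rows downward; lengths in m; the calibration is good to about 2 mm. A picture is of the moment at which its call begins. There is no depth.
- manip.sign_off(): hands the job in, once; it reports no verdict.
Trained networks look in a picture, given as the dict that the camera call returned (one of the last four; its "shot" number tells which), for a name from the list of things; names that differ only in an ending like _2 or _b are one class to them, and where a whole thing is asked for, a point or a joint stands for the part that bears it (a point fixed in the world has none). Each returns a list of dicts, best first, with "confidence" (0 to 1); they miss things now and then, are a little off and sometimes report something else, mostly with a low value. They report only what shows in the picture. A call takes as long as a camera call.
- recognise(picture, target): "bbox" ([left, top, width, height] in pixels, round what is visible of it).
- regions_of(picture, target): "mask" (400x640 bool, what is visible of it) and "bbox" ([left, top, width, height] in pixels, round what is visible of it).
- mark_of(picture, target): "point" ([row, column] in pixels: a listed point, or the origin of a listed thing).
The state is a dict: "clock": time; "qpos": joint angles; "qd": joint speeds; "effort": joint torques, N m; "position": TCP position; "ee_rot": TCP orientation; "contact_force": force on the tool from outside, world axes, zero at the start; "moment": the same for the moment, N m; "width": finger opening in m.
Only numpy, scipy, OpenCV 4.12 (cv2) and the standard library are available. Lean on these libraries where they do the work, as an engineer would, in place of code of your own. Each camera call takes 0.05 s, during which the arm holds its last target.

TASK

Close the lid on the tub in the lidding press: push the open drawer fully home until it clicks into its detent, then flip the red safety catch all the way over to the side, and only then pull the black lever bar over towards the drawer side and down to its stop. Hold the lever at its stop against its spring: the program finishes while the gripper is still holding it there. Leave the two bowls, the jar and the spatula where they are.

Things in the scene. Friction and masses are not known exactly. Their poses are not given: they have to be found in the camera images.
- press: the tub-lidding press, a grey and steel machine fixed to the table, base 190 x 220 mm, steel deck (145 x 204 mm, its top 151 mm high). Origin: centre of its underside, on the table. Its x axis points from the drawer side to its back, y to its left (seen from the drawer side), z up; the press may be turned up to about 20 degrees either way. In this frame the deck spans x -60 to +85 mm, y +-102 mm
- drawer (a joint): how far the drawer is open, m: 0 = home against its stop, up to 0.085 open. It slides along the press's x axis (home is towards +x), friction about 1.5 N; below about 18 mm a sprung detent roller resists with up to about 6 N more; from about 7 mm on it draws the drawer home by itself and keeps it there
- drawer_front (a point): a point on the outer (robot side) face of the drawer's blue front panel, on its centre line, 100 mm above the table. The panel is 170 mm wide, 10 mm thick and reaches from 32 to 115 mm above the table, with its face square to the press's x axis; when home its outer face is at x -90 mm of the press frame, 30 mm in front of the deck. A tub with a white lid sits behind it in the drawer
- catch (a joint): angle of the red safety catch, rad: 0 = upright, guarding the lever (its prong stands right in front of the lever's right arm and blocks it after about 0.1 rad); 1.5 = flipped over to the press's right (-y), lying flat. A stiff hinge (about 0.07 N m): it stays where it is left
- catch_tab (a point): a point on the middle of the catch's upright red tab, 65 mm from its pivot line. The tab is 30 mm wide (along the press's x), 10 mm thick and ends 80 mm from the pivot line; it swings with the catch towards the press's right. The lever arm is 93 mm behind it, its left side is free
- catch_pivot (a point): the point on the catch's pivot line below the tab, 165 mm above the table, fixed to the press (at x -42.5, y -65 mm of the press frame). The pivot line runs along the press's x axis
- lever (a joint): angle of the lever, rad: 0 = upright (its rest, where its spring returns it when let go), 1.1 = fully pulled towards the drawer side and down, at its stop. Pulling the bar takes about 4 N at first and about 10 N at the stop
- lever_grip (a point): the middle of the lever's black bar, a round bar 24 mm in diameter along the press's y axis, 118 mm free between the two side arms (12 x 14 mm), 155 mm from the hinge line. At rest it is 320 mm above the table; at the stop it is 138 mm nearer the drawer side and 235 mm above the table
- lever_hinge (a point): the middle of the lever's hinge line, 165 mm above the table, fixed to the press (at x +50 mm of the press frame). The line runs along the press's y axis
- orange_bowl: loose orange plastic bowl, 130 mm across, 60 mm high, beside the press; leave alone. Origin: centre of its underside
- green_bowl: loose green plastic bowl, 130 mm across, 60 mm high, beside the press; leave alone. Origin: centre of its underside
- jar: loose glass jar with a steel lid, 70 mm across, 110 mm high, beside the press; leave alone. Origin: centre of its underside
- spatula: loose wooden spatula lying flat, 222 mm long along its x axis, 58 mm wide, 8 mm thick, to the left of the press; leave alone. Origin: on its underside, 110 mm from the handle's end

How it is judged:
On the way, in this order (a step that is already met when the one before it is completed fails the run):
1. the drawer is home in its detent, with the catch still on and the lever at rest (value of joint drawer below 0.003 m and value of joint catch below 0.6 rad and value of joint lever below 0.25 rad), for 0.2 s.
2. the safety catch is flipped over, with the lever still up (value of joint catch above 1.1 rad and value of joint lever below 0.25 rad and value of joint drawer below 0.003 m), for 0.2 s.
3. the lever is pulled to its stop and held (value of joint lever above 1 rad and contact force between the fingers and lever above 3 N), for 0.5 s.
At the end, for the whole second after the job is handed in: The fingers hold the lever down at more than 1.0 rad of its 1.1 (with more than 3 N of contact), the catch is flipped over beyond 1.1 rad, the drawer is home within 3 mm, and the bowls, jar and spatula are within 30 mm of where they stood (all of step 3 and value of joint drawer below 0.003 m and value of joint catch above 1.1 rad and distance of each of orange_bowl, green_bowl, jar, spatula from where it was at the start of the episode below 0.03 m); the arm keeps its last pose, push and grip.
It fails at once if the lever is pulled with the catch still on (value of joint lever above 0.35 rad and value of joint catch below 0.8 rad).
It fails at once if a bowl, the jar or the spatula is disturbed (distance of any of orange_bowl, green_bowl, jar, spatula from where it was at the start of the episode above 0.03 m).
It also fails if it takes over 69 s, if anything falls off the work surface, if the arm or the gripper's body presses on something with over 40 N, if the wrist force passes 120 N, or if a joint passes its speed limit or range.

## Working session

There is one attempt and no reset: what is moved stays moved. The work goes in short steps, Python scripts to look and compute and a shell command to move; the robot and the scene stay as the last step left them, time stands still between calls to the robot, and variables do not carry over. Pictures are saved under pics/ and viewed, and the job is handed in when it is done.

```bash
ls; mkdir -p pics; cat > h.py <<'E'
import numpy as np,cv2
from rig import manip, eyes, recognise, regions_of, mark_of
E
python3 - <<'E'
from h import *
print(manip.get_state(), manip.grip_point_offset)
for n in ["scene","top"]:
    p=eyes.get_image(n)
    cv2.imwrite(f"pics/{n}0.png",p["frame"][:,:,::-1])
    print(n,p["K"],p["k1"],p["rvec"],p["tvec"])
    for t in ["press","drawer_front","catch_tab","catch_pivot","lever_grip","lever_hinge","orange_bowl","green_bowl","jar","spatula"]:
        print(t,[(np.round(m["point"],1),round(m["confidence"],2)) for m in mark_of(p,t)][:2])
E
```

```text
pics
{'clock': 0.0, 'qpos': array([-1.41000086e+00,  2.76589772e-01,  1.50612892e+00, -1.88873082e-05,
        1.36068222e+00, -1.20994005e-01]), 'qd': array([ 0.00124781,  0.00197972,  0.00074739,  0.00047942, -0.00011795,
       -0.00238887]), 'effort': array([-4.65802441e-04, -4.16786349e+01, -2.45811027e+01, -2.33073166e-05,
        1.09337055e-02,  6.39469064e-07]), 'position': array([ 0.15979393, -0.55176671,  0.20864439]), 'ee_rot': array([-6.19810638e-04,  7.99399067e-01, -6.00799728e-01, -6.58311237e-04]), 'contact_force': array([-0.51265211,  0.46000896,  0.18806665]), 'moment': array([-0.00765973,  0.04863208, -0.0521504 ]), 'width': 0.08544548689829332} -0.0187
scene [[509.07772086   0.         315.11554994]
 [  0.         509.07772086 196.73436197]
 [  0.           0.           1.        ]] 0.006971945068720035 [ 1.41933716  2.22686836 -0.81535688] [ 0.23752422 -0.28523225  1.55949767]
press [(array([274.9, 314.4]), 0.79)]
drawer_front [(array([198.2, 345.7]), 0.96)]
catch_tab [(array([184.8, 291.3]), 0.85)]
catch_pivot [(array([205.9, 296. ]), 0.58)]
lever_grip [(array(
[... 239 characters left out ...]
, 0.56)]
jar [(array([271.8, 417.1]), 0.72)]
spatula [(array([271. , 416.4]), 0.66)]
top [[399.40335358   0.         319.23792411]
 [  0.         399.40335358 199.11671162]
 [  0.           0.           1.        ]] -0.006422442723409453 [ 2.20333988 -2.20607659  0.12130121] [0.00494697 0.59855174 0.93817718]
press [(array([176.1, 305.8]), 0.78)]
drawer_front [(array([244.8, 302.4]), 0.64)]
catch_tab [(array([182.4, 341.5]), 0.97)]
catch_pivot [(array([186.9, 338.5]), 0.83)]
lever_grip [(array([122. , 308.2]), 0.59)]
lever_hinge [(array([142.6, 308.6]), 0.83)]
orange_bowl [(array([161.5, 228.8]), 0.61)]
green_bowl []
jar [(array([168.9, 386.1]), 0.59)]
spatula [(array([219.9, 216.6]), 0.83)]
```

View pics/scene0.png

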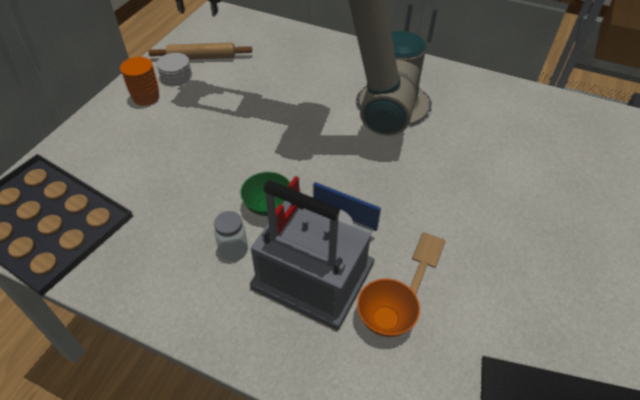

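View pics/top0.png

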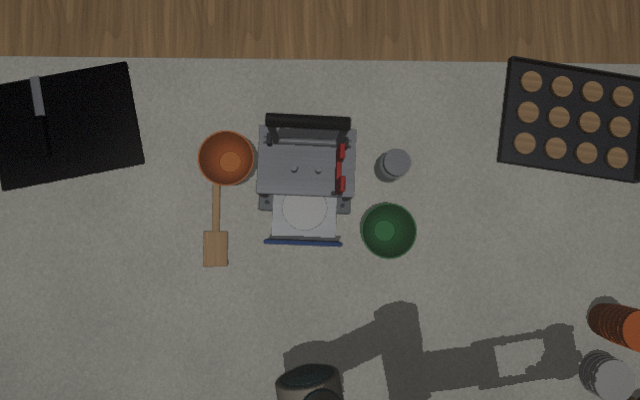

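```bash
cat >> h.py <<'E'
def proj(p,X):
    X=np.asarray(X,float).reshape(-1,3)
    R,_=cv2.Rodrigues(np.asarray(p["rvec"],float)); c=X@R.T+np.asarray(p["tvec"]).ravel()
    s=c[:,:2]/c[:,2:]; s=s*(1+p["k1"]*(s**2).sum(1,keepdims=True))
    K=p["K"]; return np.c_[s[:,0]*K[0,0]+K[0,2],s[:,1]*K[1,1]+K[1,2]]
def P(v,X):
    x,y,a=v; X=np.asarray(X,float).reshape(-1,3);c,s=np.cos(a),np.sin(a)
    return np.c_[x+c*X[:,0]-s*X[:,1],y+s*X[:,0]+c*X[:,1],X[:,2]]
E
python3 - <<'E'
from h import *
from scipy.optimize import least_squares
S=eyes.get_image("scene");T=eyes.get_image("top")
pts={"press":(0,0,0),"catch_tab":(-.0425,-.065,.23),"catch_pivot":(-.0425,-.065,.165),"lever_grip":(.05,0,.32),"lever_hinge":(.05,0,.165),"drawer_front":(-.09,0,.1)}
obs=[]
for im in (S,T):
    for t in pts:
        for m in mark_of(im,t)[:2]:
            obs.append((im,t,np.array(m["point"])[::-1],m["confidence"]))
# allow best of candidates: robust loss
def res(v):
    r=[]
    for im,t,o,c in obs:
        X=np.array(pts[t]); 
        if t=="drawer_front": X=X-[v[3],0,0]
        r+=list((proj(im,P(v[:3],X))[0]-o)*c)
    return np.array(r)
f=least_squares(res,[.65,.02,0,.06],loss="soft_l1",f_scale=1.5,x_scale=[.01,.01,.05,.01])
print(f.x,np.degrees(f.x[2]))
for (im,t,o,c),r in zip(obs,f.fun.reshape(-1,2)): print("S" if im is S else "T",t,o.round(1),(r/c).round(1),round(c,2))
v=f.x
np.save("v.npy",v)
def box(x0,x1,y0,y1,z0,z1): return [(x,y,z) for x in(x0,x1) for y in(y0,y1) for z in (z0,z1)]
for n,im in(("s",S),("t",T)):
    k=4; 
    g=im["frame"][:,:,::-1]
    c=proj(im,P(v[:3],[0,0,.15]))[0]; x0,y0=int(c[0]-95),int(c[1]-75)
    x0=max(x0,0);y0=max(y0,0)
    g=cv2.resize(g[y0:y0+150,x0:x0+200],None,fx=k,fy=k,interpolation=cv2.INTER_CUBIC); g=cv2.convertScaleAbs(g,alpha=1.6)
    for X,col in ((box(-.06,.085,-.102,.102,.151,.151),(0,255,255)),(box(-.09-v[3],-.08-v[3],-.085,.085,.115,.115),(255,255,0)),(box(-.095,.095,-.11,.11,0,0),(255,0,255)),([(.05,-.059,.32),(.05,.059,.32),(.05,0,.165)],(0,255,0)),([(-.0425,-.065,.165),(-.0425,-.065,.245)],(255,255,255))):
        for q in proj(im,P(v[:3],X)): cv2.circle(g,tuple(int(a) for a in ((q-[x0,y0]+.5)*k)),3,col,-1)
    cv2.imwrite(f"pics/fit_{n}.png",g)
E
```

```text
[ 0.65576292  0.03602937 -0.04324843  0.07253568] -2.4779523282598426
S press [312.4 274.3] [0.3 0.6] 0.95
S catch_tab [292.7 187.3] [ 1.4 -1.5] 0.64
S catch_pivot [296.4 204.4] [-1.5  1.8] 0.94
S lever_grip [298.7 201.4] [ 1.  -1.8] 0.65
S lever_grip [233.8 244.6] [ 65.9 -45. ] 0.61
S lever_hinge [302.8 249.8] [-1.7  0.1] 0.69
S drawer_front [346.3 198.5] [-1.2 -0. ] 0.73
S drawer_front [295.2 208.9] [ 49.9 -10.4] 0.57
T press [305.1 172. ] [0.8 4.5] 0.65
T catch_tab [341.3 184.6] [-1.1  0.4] 0.55
T catch_tab [302.8 245.7] [ 37.4 -60.7] 0.46
T lever_grip [306.9 123.3] [ 1.6 -0.7] 0.6
T lever_grip [307.2 176. ] [  1.3 -53.4] 0.48
T lever_hinge [309.2 141.5] [-1.7  0.8] 0.69
T drawer_front [304.6 246.4] [-1.6 -1.7] 0.71
```

View pics/fit_s.png

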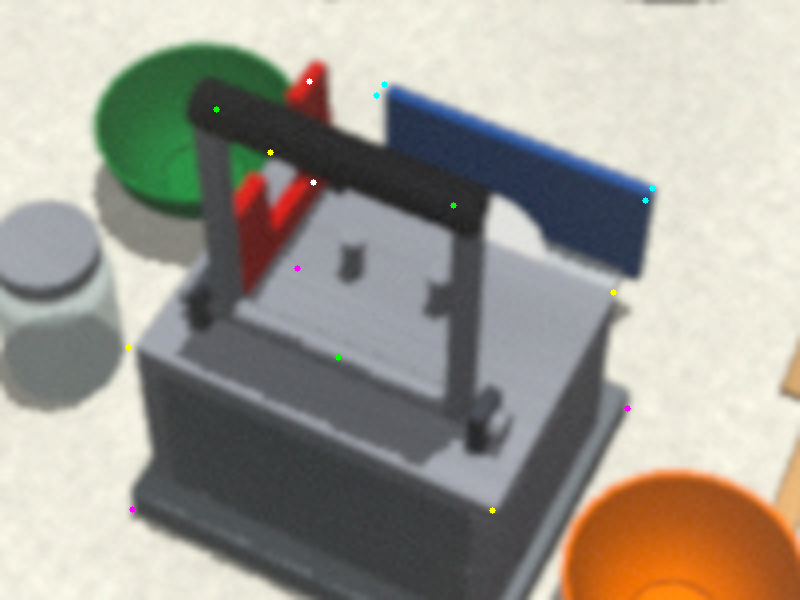

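View pics/fit_t.png

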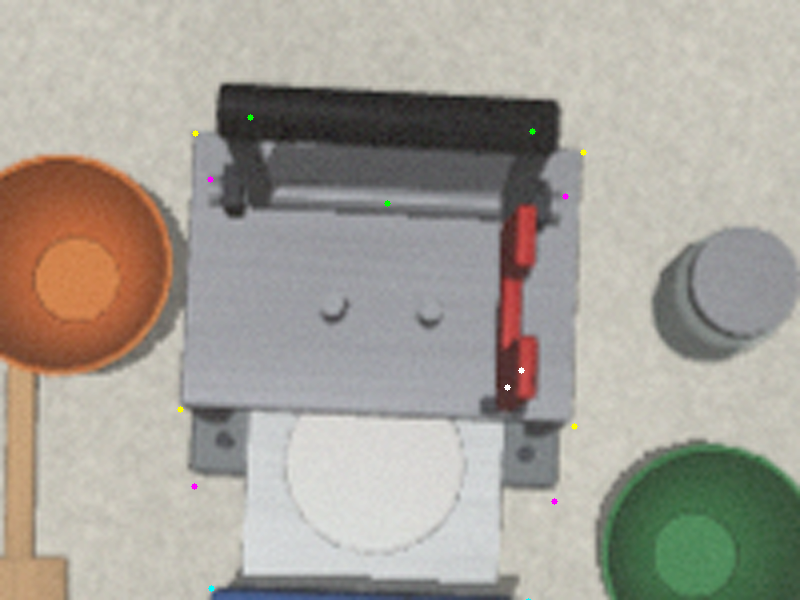

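The fit puts the press at about (0.656, 0.036) with yaw of about -2.5°. The drawer is about 72 mm open. The projected deck corners, panel and bar land within 2–3 px of the image in both views. Next I'll turn the tool to line up with the press and shut the fingers.

```bash
cat >> h.py <<'E'
from scipy.spatial.transform import Rotation as Ro
def where():
    s=manip.get_state(); v=np.load("v.npy"); q=s["ee_rot"]; R=Ro.from_quat([q[1],q[2],q[3],q[0]]).as_matrix()
    p=s["position"]; c,sn=np.cos(v[2]),np.sin(v[2]); d=p-[v[0],v[1],0]
    pp=np.array([c*d[0]+sn*d[1],-sn*d[0]+c*d[1],d[2]])
    yaw=np.degrees(np.arctan2(R[1,0],R[0,0]))
    print("t",round(s["clock"],2),"press mm",(pp*1e3).round(1),"toolx yaw-press",round(yaw-np.degrees(v[2]),1),"tilt",R[2,2].round(4),"F",s["contact_force"].round(1),"w",round(s["width"],4),"q6",s["qpos"][5].round(2),"world",p.round(3))
    return s,pp,R
E
python3 -m inch '[[-1,0,0,0,-7.1],[-1,0,0,0,-7.1],[-1,0,0,0,-7.1],[-1,0,0,0,-7.1],[-1,0,0,0,-7.1],[-1,0,0,0,-7.1],[-1,0,0,0,-7.1],[-1,0,0,0,-7.1],[-1,0,0,0,-7.1],[-1,0,0,0,-7.1]]' 30
python3 -c "
from h import *
where()"
```

```text
clock: 2.63
position: [0.1599, -0.5524, 0.2096]
ee_rot: [0.0, 1.0, -0.017, -0.0]
contact_force: [-0.1, -0.3, 0.1]
width: -0.0001
t 2.63 press mm [-470.  -609.3  209.6] toolx yaw-press 0.5 tilt -1.0 F [-0.1 -0.3  0.1] w -0.0001 q6 -1.38 world [ 0.16  -0.552  0.21 ]
```

```bash
python3 -m inch '[[-1,40,0,0,0],[-1,40,0,0,0],[-1,30,-28,0,0],[-1,30,-28,0,0],[-1,30,-28,0,0],[-1,30,-28,0,0],[-1,20,-36,0,0],[-1,20,-36,0,0],[-1,10,-40,0,0],[-1,0,-40,0,0],[-1,0,-40,0,0],[-1,0,-40,0,0],[-1,0,-40,0,0],[-1,0,-40,0,0],[-1,0,-40,0,0],[-1,0,-40,0,0],[-1,0,-40,0,0],[-1,0,-40,0,0]]'
python3 -c "
from h import *
where()"
```

```text
clock: 4.13
position: [0.4407, 0.0307, 0.2038]
ee_rot: [0.004, 1.0, -0.023, 0.004]
contact_force: [1.1, -0.6, -0.1]
width: 0.0001
t 4.13 press mm [-214.6  -14.7  203.8] toolx yaw-press -0.1 tilt -0.9999 F [ 1.1 -0.6 -0.1] w 0.0001 q6 -0.03 world [0.441 0.031 0.204]
```

```bash
python3 -m inch '[[-1,-8,-8,0,0],[-1,0,-7,36,0],[-1,0,0,36,0],[-1,0,0,36,0],[-1,0,0,4,0],[-1,0,0,0,0],[-1,0,0,0,0]]'
python3 - <<'E'
from h import *
where()
for n in("scene","top"):
    p=eyes.get_image(n); cv2.imwrite(f"pics/{n}1.png",p["frame"][60:300,180:500,::-1].repeat(2,0).repeat(2,1))
E
```

```text
clock: 4.72
position: [0.4366, 0.0548, 0.0931]
ee_rot: [0.003, 1.0, -0.015, 0.01]
contact_force: [-0.6, 0.3, 0.8]
width: 0.0001
t 4.72 press mm [-219.8    9.2   93.1] toolx yaw-press 0.7 tilt -0.9998 F [-0.6  0.3  0.8] w 0.0001 q6 0.0 world [0.437 0.055 0.093]
```

View pics/top1.png

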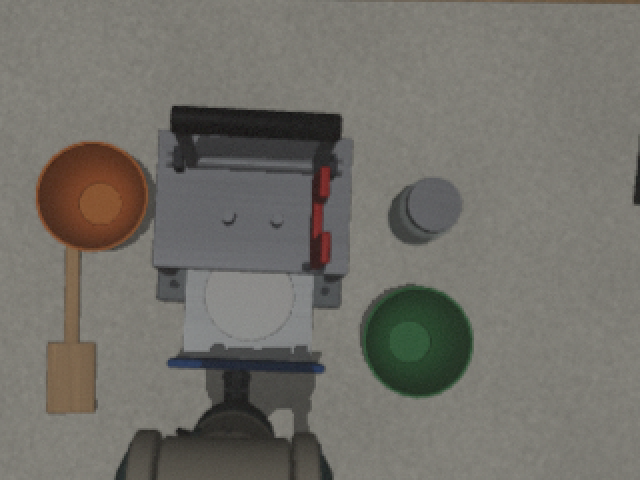

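The shut fingers stand just in front of the blue panel, at about crop pixel (237,380) and 9 mm left of its centre. The path is clear, so I'll push.

```bash
python3 -m inch '[[-1,12,2,0,0],[-1,12,2,0,0],[-1,12,2,0,0],[-1,12,2,0,0],[-1,12,0,0,0],[-1,12,0,0,0],[-1,12,0,0,0]]'
python3 -c "
from h import *
where()"
```

```text
clock: 5.4
position: [0.5333, 0.0405, 0.1086]
ee_rot: [0.003, 1.0, -0.017, 0.022]
contact_force: [0.3, 0.1, 0.9]
width: 0.0
t 5.4 press mm [-122.6   -0.8  108.6] toolx yaw-press 0.5 tilt -0.999 F [0.3 0.1 0.9] w 0.0 q6 -0.01 world [0.533 0.041 0.109]
```

```bash
python3 -m inch '[[-1,0,0,0,0],[-1,0,0,8,0],[-1,0,0,8,0],[-1,0,0,0,0]]'
python3 - <<'E'
from h import *
where()
for n in("scene","top"):
    p=eyes.get_image(n); cv2.imwrite(f"pics/{n}2.png",p["frame"][60:300,180:500,::-1].repeat(2,0).repeat(2,1))
E
```

```text
clock: 5.73
position: [0.5404, 0.0388, 0.0957]
ee_rot: [0.004, 0.999, -0.018, 0.027]
contact_force: [-0.0, -0.7, -0.2]
width: -0.0001
t 5.73 press mm [-115.4   -2.2   95.7] toolx yaw-press 0.4 tilt -0.9985 F [-0.  -0.7 -0.2] w -0.0001 q6 -0.01 world [0.54  0.039 0.096]
```

View pics/top2.png

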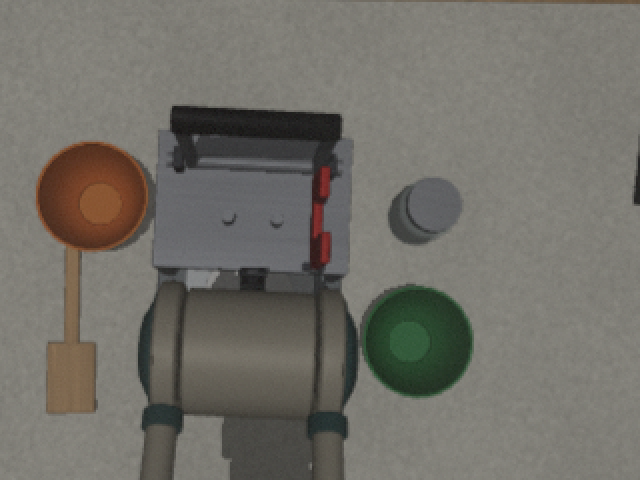

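View pics/scene2.png

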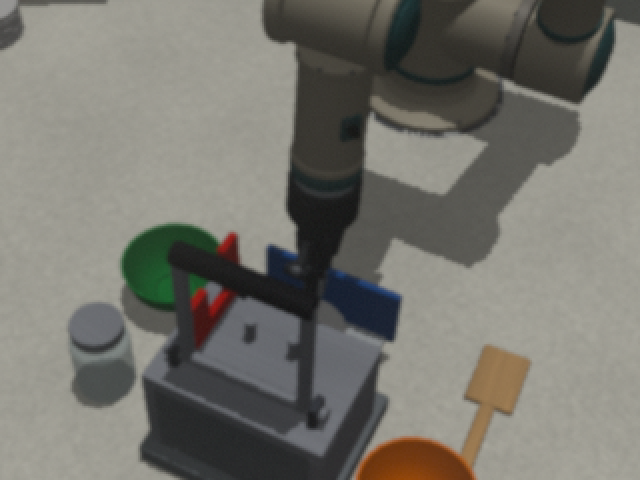

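```bash
python3 - <<'E'
from h import *
a=cv2.imread("pics/scene0.png")[160:250,270:420]; b=cv2.imread("pics/scene2.png")[::2,::2]
p=eyes.get_image("scene")
v=np.load("v.npy")
b=p["frame"][160:250,270:420,::-1]
b=b.copy(); a=a.copy()
o=[]
for im in (a,b):
    im=cv2.convertScaleAbs(cv2.resize(im,None,fx=4,fy=3.3*4/3.3,interpolation=cv2.INTER_CUBIC),alpha=1.6)
    for d,col in((v[3],(0,255,255)),(0,(0,255,0)),(.03,(255,0,255))):
        for X in [(-.09-d,y,.115) for y in(-.085,.085)]:
            q=(proj(p,P(v[:3],X))[0]-[270,160]+.5)*4; cv2.circle(im,tuple(q.astype(int)),3,col,-1)
    o.append(im)
cv2.imwrite("pics/cmp.png",np.vstack(o)[:, :])
print(np.vstack(o).shape)
E
python3 -c "
import cv2;i=cv2.imread('pics/cmp.png');cv2.imwrite('pics/cmp2.png',cv2.resize(i,None,fx=.83,fy=.83))"
```

```text
(720, 600, 3)
```

View pics/cmp2.png

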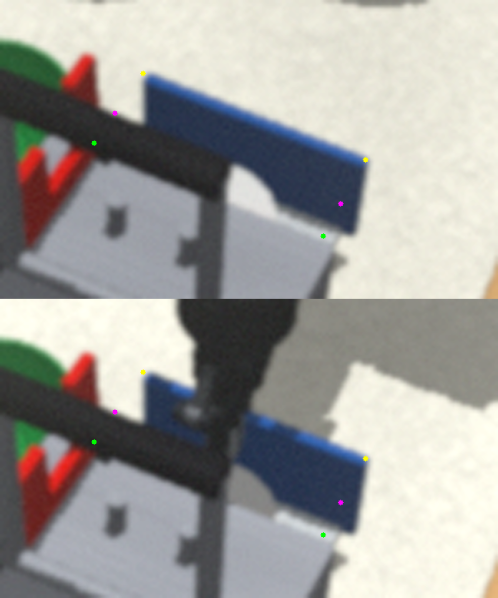

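The drawer hasn't moved. The fingers drifted up during the fast move and rode over the panel: in the lower picture they are behind the blue panel. I'll lift out, go back and push again lower and more slowly.

```bash
python3 -m inch '[[-1,0,0,-20,0],[-1,0,0,-20,0],[-1,0,0,-20,0],[-1,0,0,-10,0],[-1,0,0,0,0]]'
python3 -c "
from h import *
where()"
python3 -m inch '[[-1,-20,0,0,0],[-1,-20,0,0,0],[-1,-20,0,0,0],[-1,-20,0,0,0],[-1,-20,0,0,0],[-1,-10,0,0,0],[-1,0,0,0,0]]'
python3 -c "
from h import *
where()"
```

```text
clock: 6.3
position: [0.5332, 0.04, 0.1681]
ee_rot: [0.003, 1.0, -0.018, 0.025]
contact_force: [0.7, -0.5, 0.4]
width: -0.0002
t 6.3 press mm [-122.6   -1.3  168.1] toolx yaw-press 0.5 tilt -0.9988 F [ 0.7 -0.5  0.4] w -0.0002 q6 -0.01 world [0.533 0.04  0.168]
clock: 6.88
position: [0.4169, 0.0444, 0.1592]
ee_rot: [0.003, 1.0, -0.017, 0.024]
contact_force: [-0.1, -0.1, 0.2]
width: 0.0003
t 6.88 press mm [-239.    -1.9  159.2] toolx yaw-press 0.5 tilt -0.9988 F [-0.1 -0.1  0.2] w 0.0003 q6 -0.02 world [0.417 0.044 0.159]
```

```bash
python3 -m inch '[[-1,0,0,20,0],[-1,0,0,20,0],[-1,0,0,20,0],[-1,0,0,20,0],[-1,0,0,5,0],[-1,0,0,0,0]]'
python3 -c "
from h import *
where()"
python3 -m inch '[[-1,8,0,0,0],[-1,8,0,0,0],[-1,8,0,0,0],[-1,0,0,0,0]]'
python3 -c "
from h import *
where()"
```

```text
clock: 7.38
position: [0.4288, 0.0434, 0.0729]
ee_rot: [0.004, 0.999, -0.017, 0.03]
contact_force: [-0.0, 0.3, -0.0]
width: 0.0001
t 7.38 press mm [-227.1   -2.4   72.9] toolx yaw-press 0.5 tilt -0.9981 F [-0.   0.3 -0. ] w 0.0001 q6 -0.02 world [0.429 0.043 0.073]
clock: 7.72
position: [0.4593, 0.0423, 0.077]
ee_rot: [0.004, 0.999, -0.017, 0.033]
contact_force: [0.9, 0.6, -0.0]
width: -0.0002
t 7.72 press mm [-196.5   -2.2   77. ] toolx yaw-press 0.5 tilt -0.9977 F [ 0.9  0.6 -0. ] w -0.0002 q6 -0.02 world [0.459 0.042 0.077]
```

```bash
python3 -m inch '[[-1,8,0,1.5,0],[-1,8,0,1.5,0],[-1,0,0,0,0]]'
python3 -c "
from h import *
where()"
python3 -m inch '[[-1,8,0,1,0],[-1,8,0,1,0],[-1,0,0,0,0]]'
python3 -c "
from h import *
where()"
python3 - <<'E'
from h import *
for n in("scene",):
    p=eyes.get_image(n); cv2.imwrite(f"pics/{n}3.png",p["frame"][60:300,180:500,::-1].repeat(2,0).repeat(2,1))
E
```

```text
clock: 7.97
position: [0.4798, 0.0416, 0.0769]
ee_rot: [0.004, 0.999, -0.017, 0.036]
contact_force: [-0.1, -0.1, 0.9]
width: 0.0003
t 7.97 press mm [-176.    -2.1   76.9] toolx yaw-press 0.5 tilt -0.9974 F [-0.1 -0.1  0.9] w 0.0003 q6 -0.02 world [0.48  0.042 0.077]
clock: 8.22
position: [0.4962, 0.041, 0.0759]
ee_rot: [0.004, 0.999, -0.017, 0.035]
contact_force: [-0.4, 0.2, -0.5]
width: 0.0002
t 8.22 press mm [-159.7   -1.9   75.9] toolx yaw-press 0.5 tilt -0.9976 F [-0.4  0.2 -0.5] w 0.0002 q6 -0.02 world [0.496 0.041 0.076]
```

View pics/scene3.png

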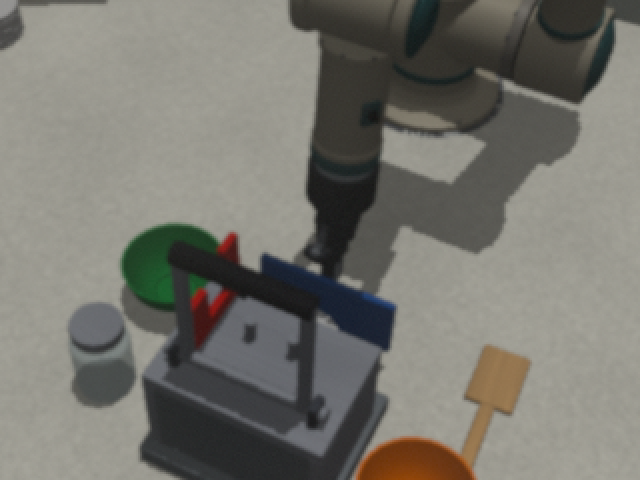

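Now the panel is moving; its left corner went from (268,247) to (262,257). I'll keep pushing.

```bash
python3 -m inch '[[-1,8,0,0,0],[-1,8,0,0,0],[-1,8,0,0,0],[-1,0,0,0,0]]'
python3 -c "
from h import *
where()"
python3 -m inch '[[-1,6,0,0.5,0],[-1,6,0,0.5,0],[-1,0,0,0,0]]'
python3 -c "
from h import *
where()"
python3 - <<'E'
from h import *
for n in("scene",):
    p=eyes.get_image(n); cv2.imwrite(f"pics/{n}4.png",p["frame"][60:300,180:500,::-1].repeat(2,0).repeat(2,1))
E
```

```text
clock: 8.6
position: [0.5186, 0.0401, 0.0763]
ee_rot: [0.004, 0.999, -0.017, 0.031]
contact_force: [0.6, 0.2, 0.2]
width: -0.0001
t 8.6 press mm [-137.2   -1.8   76.3] toolx yaw-press 0.5 tilt -0.998 F [0.6 0.2 0.2] w -0.0001 q6 -0.01 world [0.519 0.04  0.076]
clock: 8.85
position: [0.5322, 0.0396, 0.076]
ee_rot: [0.004, 0.999, -0.017, 0.031]
contact_force: [0.3, -0.5, 0.1]
width: -0.0001
t 8.85 press mm [-123.6   -1.7   76. ] toolx yaw-press 0.5 tilt -0.998 F [ 0.3 -0.5  0.1] w -0.0001 q6 -0.01 world [0.532 0.04  0.076]
```

View pics/scene4.png

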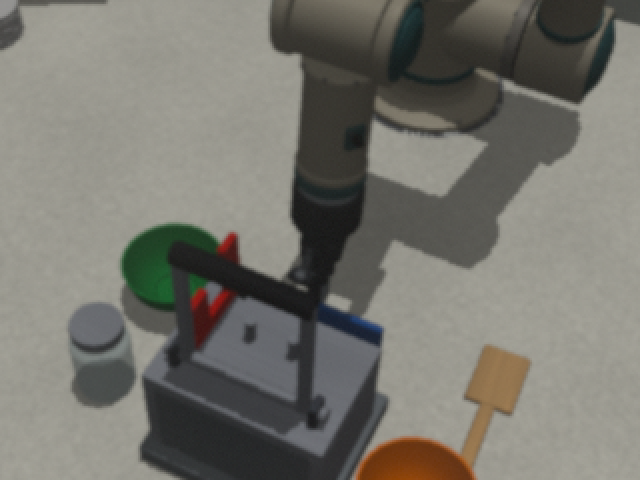

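```bash
python3 -m inch '[[-1,5,0,-4,0],[-1,5,0,-3,0],[-1,0,0,0,0]]'
python3 -c "
from h import *
where()
v=np.load('v.npy')
p=eyes.get_image('scene'); cv2.imwrite('pics/s5.png',cv2.convertScaleAbs(cv2.resize(p['frame'][170:260,300:420,::-1],None,fx=5,fy=5),alpha=1.6))
print([((proj(p,P(v[:3],(-.09-d,-.085*0+.085*-1,.115)))[0]-[300,170])*5).round() for d in (0,.02)],[((proj(p,P(v[:3],(-.09-d,.085,.115)))[0]-[300,170])*5).round() for d in (0,.02)])
"
```

```text
clock: 9.15
position: [0.5392, 0.0397, 0.0831]
ee_rot: [0.004, 0.999, -0.017, 0.028]
contact_force: [-1.8, 0.1, 0.1]
width: 0.0001
t 9.15 press mm [-116.6   -1.4   83.1] toolx yaw-press 0.5 tilt -0.9984 F [-1.8  0.1  0.1] w 0.0001 q6 -0.01 world [0.539 0.04  0.083]
[array([-11., 163.]), array([ 10., 133.])] [array([334., 303.]), array([352., 270.])]
```

View pics/s5.png

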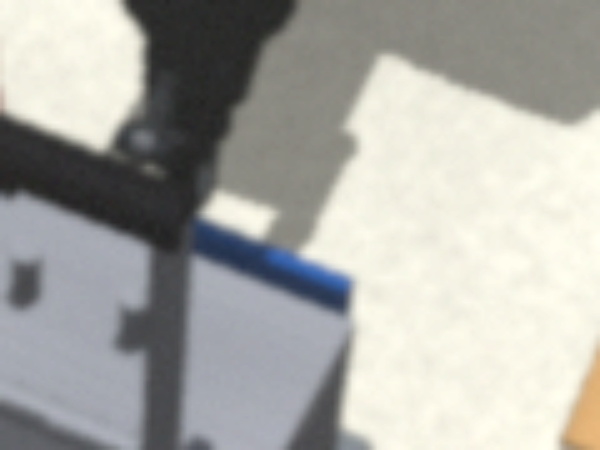

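```bash
python3 -m inch '[[-1,6,0,0,0],[-1,6,0,0,0],[-1,6,0,0,0]]'
python3 -c "
from h import *
where()"
python3 -m inch '[[-1,6,0,0,0],[-1,6,0,0,0],[-1,6,0,0,0]]'
python3 -c "
from h import *
where()
v=np.load('v.npy')
p=eyes.get_image('scene'); cv2.imwrite('pics/s6.png',cv2.convertScaleAbs(cv2.resize(p['frame'][170:260,300:420,::-1],None,fx=5,fy=5),alpha=1.6))
"
```

```text
clock: 9.45
position: [0.5526, 0.0392, 0.0835]
ee_rot: [0.004, 1.0, -0.017, 0.024]
contact_force: [-0.0, 0.2, -0.1]
width: 0.0
t 9.45 press mm [-103.2   -1.3   83.5] toolx yaw-press 0.5 tilt -0.9988 F [-0.   0.2 -0.1] w 0.0 q6 -0.01 world [0.553 0.039 0.084]
clock: 9.7
position: [0.5561, 0.039, 0.0837]
ee_rot: [0.004, 1.0, -0.017, 0.008]
contact_force: [-17.1, -0.6, 14.8]
width: 0.0001
t 9.7 press mm [-99.7  -1.3  83.7] toolx yaw-press 0.6 tilt -0.9999 F [-17.1  -0.6  14.8] w 0.0001 q6 -0.01 world [0.556 0.039 0.084]
```

View pics/s6.png

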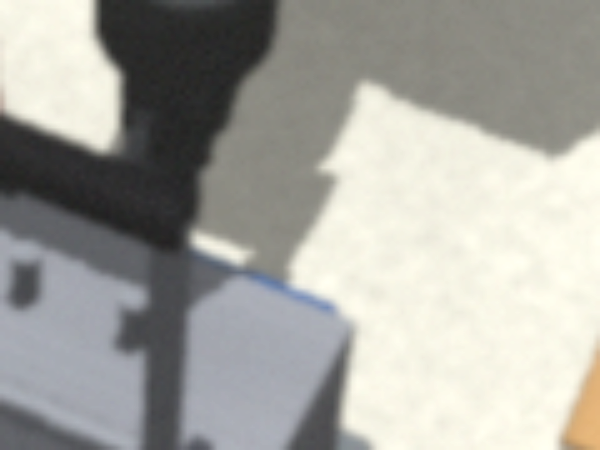

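Pushing force is now 17 N and the panel corner is at (333,308), against a predicted home of (334,303), so the drawer is home. I'll back off and rise.

```bash
python3 -m inch '[[-1,0,0,0,0],[-1,0,0,0,0],[-1,0,0,0,0],[-1,-15,0,0,0],[-1,-20,0,0,0],[-1,-20,0,0,0],[-1,0,0,-30,0],[-1,0,0,-35,0],[-1,0,0,-35,0],[-1,0,0,-30,0],[-1,0,0,-15,0],[-1,0,0,0,0]]'
python3 - <<'E'
from h import *
where()
v=np.load('v.npy')
im={n:eyes.get_image(n) for n in("scene","top")}
for n in im:
    p=im[n]; cv2.imwrite(f"pics/{n}7.png",p["frame"][60:300,180:500,::-1].repeat(2,0).repeat(2,1))
    for t in ("drawer_front","catch_tab","catch_pivot","lever_grip"):
        print(n,t,[(np.round(m["point"][::-1],1),round(m["confidence"],2)) for m in mark_of(p,t)][:2],{"drawer_front":proj(p,P(v[:3],(-.09,0,.1))),"catch_tab":proj(p,P(v[:3],(-.0425,-.065,.23))),"catch_pivot":proj(p,P(v[:3],(-.0425,-.065,.165))),"lever_grip":proj(p,P(v[:3],(.05,0,.32)))}[t].round(1))
E
```

```text
clock: 10.75
position: [0.5086, 0.0419, 0.2346]
ee_rot: [0.003, 1.0, -0.017, 0.019]
contact_force: [-0.8, 0.6, 0.5]
width: -0.0001
t 10.75 press mm [-147.3   -0.5  234.6] toolx yaw-press 0.5 tilt -0.9993 F [-0.8  0.6  0.5] w -0.0001 q6 -0.01 world [0.509 0.042 0.235]
scene drawer_front [] [[331.3 220.4]]
scene catch_tab [(array([294.7, 185.9]), 0.58)] [[294.1 185.8]]
scene catch_pivot [(array([298.1, 203.9]), 0.65)] [[294.9 206.2]]
scene lever_grip [(array([299.6, 200.2]), 0.58)] [[299.7 199.6]]
top drawer_front [(array([304.6, 209.1]), 0.67), (array([307. , 141.2]), 0.53)] [[304.5 211.5]]
top catch_tab [(array([341.5, 185.6]), 0.82)] [[340.2 185. ]]
top catch_pivot [] [[337.3 188.4]]
top lever_grip [(array([311.4, 120. ]), 0.83), (array([341., 185.]), 0.44)] [[308.5 122.6]]
```

View pics/top7.png

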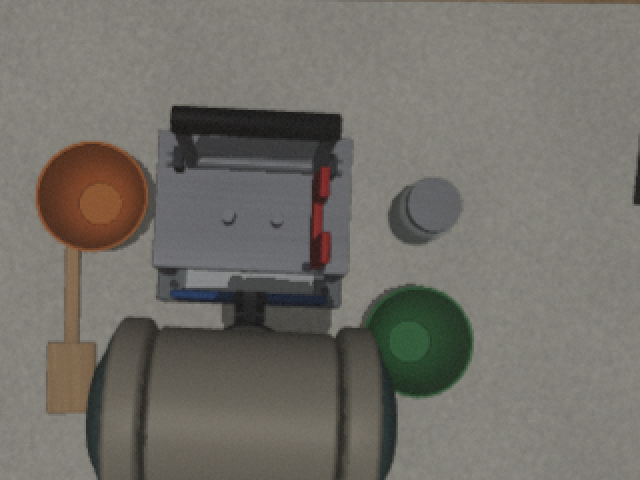

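View pics/scene7.png

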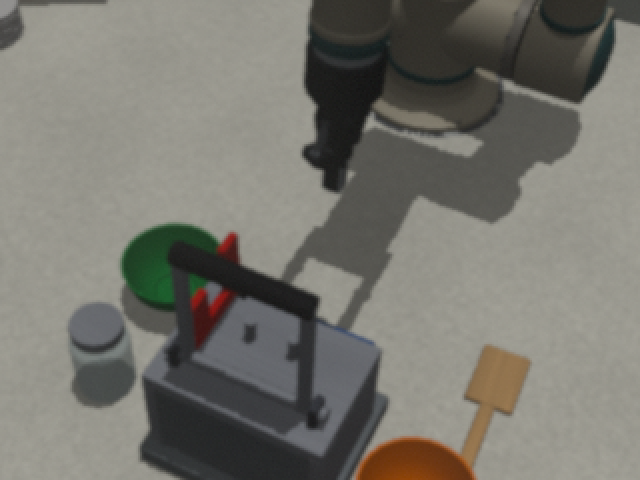

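Drawer is home and the catch is still upright; its tab is at about top crop (321,248). Next I'll move to the left of the tab.

```bash
python3 -m inch '[[-1,14,4,0,0],[-1,14,4,0,0],[-1,14,3,0,0],[-1,14,3,0,0],[-1,14,3,0,0],[-1,12,3,0,0],[-1,8,0,0,0],[-1,0,0,0,0]]'
python3 - <<'E'
from h import *
where()
for n in("scene","top"):
    p=eyes.get_image(n); cv2.imwrite(f"pics/{n}8.png",p["frame"][60:300,180:500,::-1].repeat(2,0).repeat(2,1))
E
```

```text
clock: 11.92
position: [0.5988, 0.0171, 0.2281]
ee_rot: [0.003, 1.0, -0.017, 0.01]
contact_force: [-0.2, -0.4, 0.6]
width: -0.0
t 11.92 press mm [-56.1 -21.4 228.1] toolx yaw-press 0.5 tilt -0.9998 F [-0.2 -0.4  0.6] w -0.0 q6 -0.05 world [0.599 0.017 0.228]
```

View pics/scene8.png

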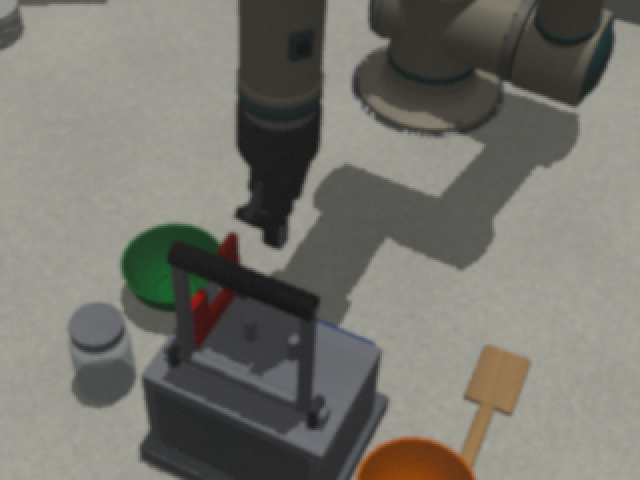

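```bash
python3 -m inch '[[-1,7,0,6,0],[-1,7,0,6,0],[-1,0,0,0,0],[-1,0,8,0,0],[-1,0,8,0,0],[-1,0,8,0,0],[-1,0,0,0,0]]'
python3 -c "
from h import *
where()"
```

```text
clock: 12.6
position: [0.6085, -0.0083, 0.2151]
ee_rot: [0.003, 1.0, -0.016, 0.008]
contact_force: [-0.8, 0.5, -0.3]
width: 0.0001
t 12.6 press mm [-45.3 -46.4 215.1] toolx yaw-press 0.7 tilt -0.9999 F [-0.8  0.5 -0.3] w 0.0001 q6 -0.09 world [ 0.609 -0.008  0.215]
```

```bash
python3 -m inch '[[-1,0,7,0,0],[-1,0,7,0,0],[-1,0,7,0,0],[-1,0,7,2,0],[-1,0,7,3,0],[-1,0,0,0,0]]'
python3 - <<'E'
from h import *
where()
for n in("scene","top"):
    p=eyes.get_image(n); cv2.imwrite(f"pics/{n}9.png",p["frame"][60:300,180:500,::-1].repeat(2,0).repeat(2,1))
E
```

```text
clock: 13.1
position: [0.6066, -0.047, 0.2107]
ee_rot: [0.002, 1.0, -0.017, 0.008]
contact_force: [0.2, -0.6, 0.2]
width: 0.0
t 13.1 press mm [-45.5 -85.  210.7] toolx yaw-press 0.6 tilt -0.9999 F [ 0.2 -0.6  0.2] w 0.0 q6 -0.16 world [ 0.607 -0.047  0.211]
```

View pics/scene9.png

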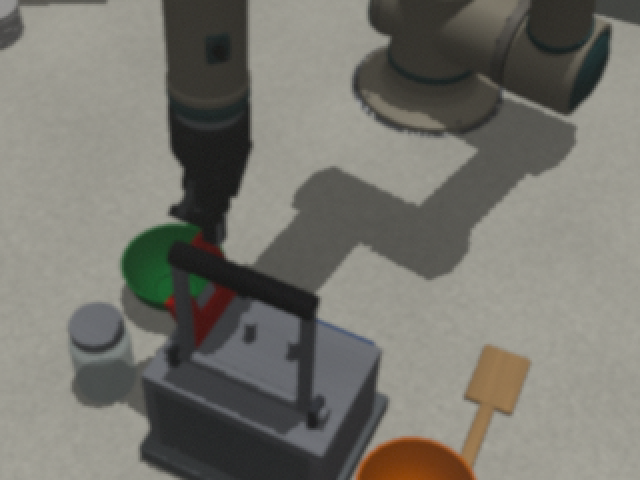

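The catch has tipped about halfway to the right. I'll continue along the arc.

```bash
python3 -m inch '[[-1,0,5,6,0],[-1,0,5,7,0],[-1,0,4,7,0],[-1,0,3,7,0],[-1,0,1,6,0],[-1,0,0,4,0],[-1,0,0,0,0]]'
python3 - <<'E'
from h import *
where()
for n in("scene","top"):
    p=eyes.get_image(n); cv2.imwrite(f"pics/{n}10.png",p["frame"][60:300,180:500,::-1].repeat(2,0).repeat(2,1))
E
```

```text
clock: 13.78
position: [0.6077, -0.0663, 0.1711]
ee_rot: [0.003, 1.0, -0.016, 0.01]
contact_force: [0.7, 0.5, 1.3]
width: 0.0
t 13.78 press mm [ -43.6 -104.3  171.1] toolx yaw-press 0.7 tilt -0.9998 F [0.7 0.5 1.3] w 0.0 q6 -0.19 world [ 0.608 -0.066  0.171]
```

View pics/scene10.png

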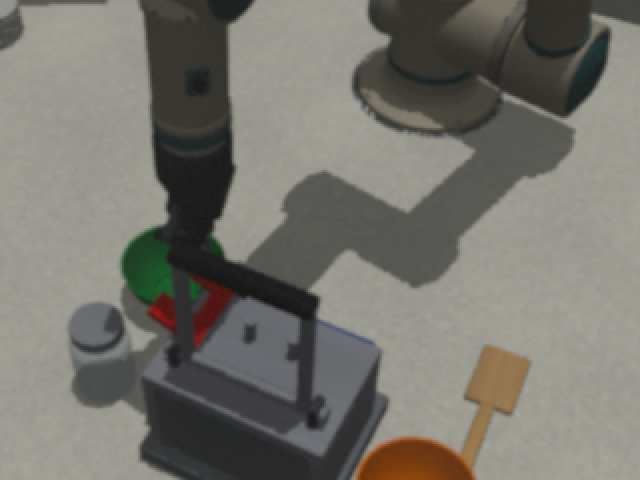

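The catch lies flat on the right side (red, around crop (190,310)). Now I'll rise.

```bash
python3 -m inch '[[-1,0,0,-10,0],[-1,0,0,-20,0],[-1,0,0,-25,0],[-1,0,0,-25,0],[-1,0,0,-25,0],[-1,0,0,-25,0],[-1,0,0,-25,0],[-1,0,0,-25,0],[-1,0,0,-15,0],[-1,0,0,0,0]]'
python3 - <<'E'
from h import *
where()
v=np.load("v.npy")
for n in("scene","top"):
    p=eyes.get_image(n); cv2.imwrite(f"pics/{n}11.png",p["frame"][60:300,180:500,::-1].repeat(2,0).repeat(2,1))
    for t in("catch_tab","lever_grip"): print(n,t,[(np.round(m["point"][::-1],1),round(m["confidence"],2)) for m in mark_of(p,t)][:2])
    print("pred tab flat",proj(p,P(v[:3],(-.0425,-.13,.17))))
E
```

```text
clock: 14.72
position: [0.6021, -0.0625, 0.3823]
ee_rot: [0.002, 1.0, -0.014, 0.01]
contact_force: [-0.5, 0.3, 0.1]
width: -0.0001
t 14.72 press mm [ -49.4 -100.7  382.3] toolx yaw-press 0.8 tilt -0.9998 F [-0.5  0.3  0.1] w -0.0001 q6 -0.19 world [ 0.602 -0.062  0.382]
scene catch_tab [(array([270.6, 189.9]), 0.84)]
scene lever_grip []
pred tab flat [[268.36325844 193.89513541]]
top catch_tab []
top lever_grip [(array([309.3, 119.8]), 0.71), (array([383.6, 227.4]), 0.18)]
pred tab flat [[369.25136192 189.54767092]]
```

View pics/scene11.png

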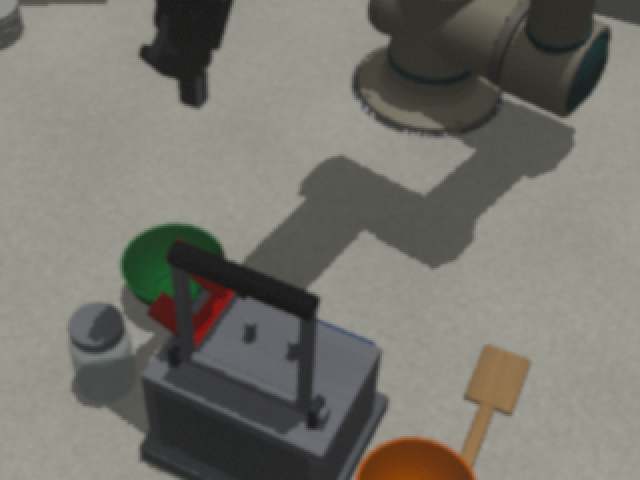

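View pics/top11.png

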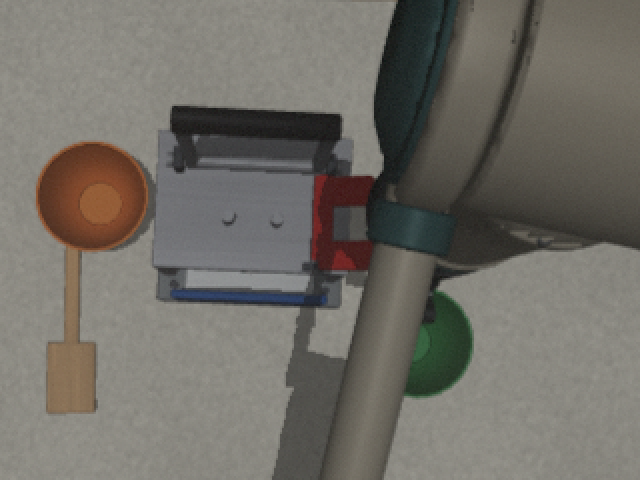

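The catch is flat, with both prongs lying on the right. I'll move above the lever bar and open.

```bash
python3 -m inch '[[1,14,-14,0,0],[1,16,-16,0,0],[1,16,-16,0,0],[1,16,-16,0,0],[1,16,-16,0,0],[1,12,-12,0,0],[1,8,-8,0,0],[1,0,0,0,0],[1,0,0,0,0]]'
python3 - <<'E'
from h import *
where()
for n in("scene",):
    p=eyes.get_image(n); cv2.imwrite(f"pics/{n}12.png",p["frame"][60:300,180:500,::-1].repeat(2,0).repeat(2,1))
E
```

```text
clock: 15.77
position: [0.7013, 0.0361, 0.3605]
ee_rot: [0.001, 1.0, -0.016, -0.009]
contact_force: [0.1, -0.8, 0.0]
width: 0.0852
t 15.77 press mm [ 45.5   2.  360.5] toolx yaw-press 0.6 tilt -0.9999 F [ 0.1 -0.8  0. ] w 0.0852 q6 -0.02 world [0.701 0.036 0.361]
```

View pics/scene12.png

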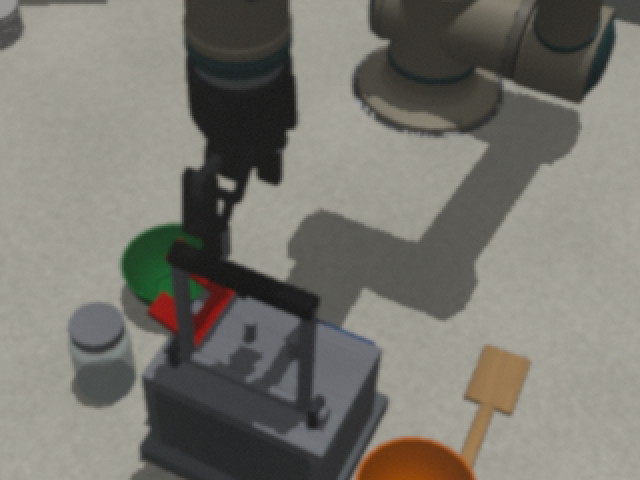

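```bash
python3 -m inch '[[1,3,2,8,0],[1,3,1,12,0],[1,0,0,14,0],[1,0,0,14,0],[1,0,0,8,0],[1,0,0,3,0],[1,0,0,0,0]]'
python3 - <<'E'
from h import *
where()
for n in("scene","top"):
    p=eyes.get_image(n); cv2.imwrite(f"pics/{n}13.png",p["frame"][60:300,180:500,::-1].repeat(2,0).repeat(2,1))
E
```

```text
clock: 16.4
position: [0.7022, 0.0263, 0.2973]
ee_rot: [0.002, 1.0, -0.019, -0.01]
contact_force: [0.2, -0.2, -0.5]
width: 0.0856
t 16.4 press mm [ 46.8  -7.7 297.3] toolx yaw-press 0.3 tilt -0.9998 F [ 0.2 -0.2 -0.5] w 0.0856 q6 -0.02 world [0.702 0.026 0.297]
```

View pics/scene13.png

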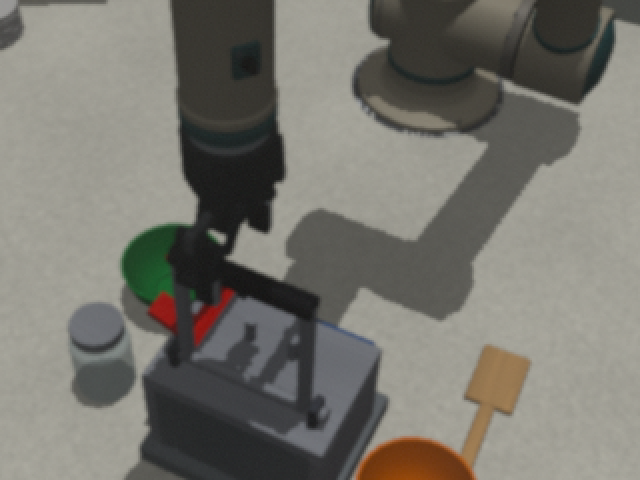

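The fingers straddle the bar near its middle; the rear finger tip is at about (210,300). I'll close on it.

```bash
python3 -m inch '[[-1,0,0,0,0],[-1,0,0,0,0],[-1,0,0,0,0],[-1,0,0,0,0],[-1,0,0,0,0],[-1,0,0,0,0],[-1,0,0,0,0],[-1,0,0,0,0]]' 60
python3 -c "
from h import *
where()"
```

```text
clock: 17.17
position: [0.7066, 0.0263, 0.3028]
ee_rot: [0.002, 1.0, -0.019, -0.003]
contact_force: [-0.7, 0.2, -0.3]
width: 0.0179
t 17.17 press mm [ 51.2  -7.5 302.8] toolx yaw-press 0.3 tilt -1.0 F [-0.7  0.2 -0.3] w 0.0179 q6 -0.02 world [0.707 0.026 0.303]
```

```bash
python3 -m inch '[[-1,0,0,0,0],[-1,0,0,0,0]]'
python3 -c "
from h import *
where()
p=eyes.get_image('scene'); cv2.imwrite('pics/s14.png',cv2.convertScaleAbs(cv2.resize(p['frame'][130:250,240:400,::-1],None,fx=5,fy=5),alpha=1.6))"
```

```text
clock: 17.33
position: [0.7066, 0.0263, 0.3028]
ee_rot: [0.002, 1.0, -0.019, -0.003]
contact_force: [1.3, -0.3, -0.0]
width: 0.0177
t 17.33 press mm [ 51.2  -7.5 302.8] toolx yaw-press 0.3 tilt -1.0 F [ 1.3 -0.3 -0. ] w 0.0177 q6 -0.02 world [0.707 0.026 0.303]
```

View pics/s14.png

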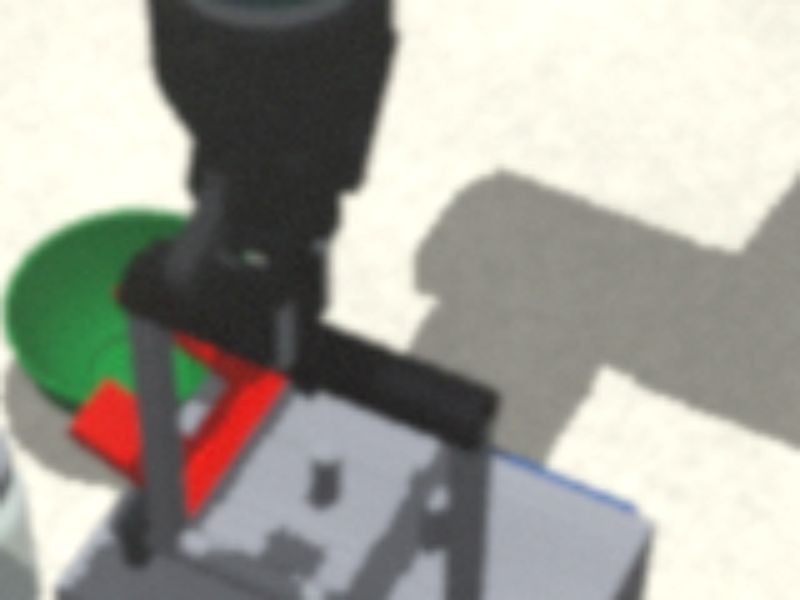

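The grip is on the bar, at TCP height 303 mm as planned. Now I'll pull along the arc in stages.

```bash
cat >> h.py <<'E'
def arc():
    s,pp,R=where(); z=R[:,2]; b=s["position"]-0.0187*z
    v=np.load("v.npy"); c,sn=np.cos(v[2]),np.sin(v[2]); d=b-[v[0],v[1],0]; bx=c*d[0]+sn*d[1]; bz=d[2]
    print("bar x,z mm",round(bx*1e3,1),round(bz*1e3,1),"theta",round(np.arctan2(.05-bx,bz-.165),3),"r",round(np.hypot(.05-bx,bz-.165)*1e3,1),"toolx.z",R[2,0].round(3))
E
python3 -m inch '[[-1,-7.5,0,0.3,0],[-1,-7.5,0,0.6,0],[-1,-7.5,0,1,0],[-1,-7.5,0,1.3,0],[-1,0,0,0,0]]' 40
python3 -c "
from h import *
arc()"
```

```text
clock: 17.8
position: [0.6803, 0.0275, 0.3116]
ee_rot: [0.003, 1.0, -0.019, 0.011]
contact_force: [-0.7, -0.1, -0.3]
width: -0.0001
t 17.8 press mm [ 24.9  -7.5 311.6] toolx yaw-press 0.3 tilt -0.9998 F [-0.7 -0.1 -0.3] w -0.0001 q6 -0.02 world [0.68  0.027 0.312]
bar x,z mm 24.5 330.3 theta 0.153 r 167.3 toolx.z 0.021
```

```bash
python3 - <<'E'
from h import *
where()
p=eyes.get_image('scene'); cv2.imwrite('pics/s15.png',cv2.convertScaleAbs(cv2.resize(p['frame'][130:250,240:400,::-1],None,fx=5,fy=5),alpha=1.6))
v=np.load("v.npy");s=manip.get_state()
print("tcp px",((proj(p,s["position"])[0]-[240,130])*5).round())
print("bar pred",((proj(p,P(v[:3],[(.05,-.059,.32),(.05,0,.32),(.05,.059,.32)]))-[240,130])*5).round())
p=eyes.get_image('top'); cv2.imwrite('pics/t15.png',cv2.convertScaleAbs(cv2.resize(p['frame'][80:220,230:390,::-1],None,fx=4,fy=4),alpha=1.6))
E
```

```text
t 17.8 press mm [ 24.9  -7.5 311.6] toolx yaw-press 0.3 tilt -0.9998 F [-0.7 -0.1 -0.3] w -0.0001 q6 -0.02 world [0.68  0.027 0.312]
tcp px [313. 309.]
bar pred [[153. 289.]
 [298. 348.]
 [450. 409.]]
```

View pics/s15.png

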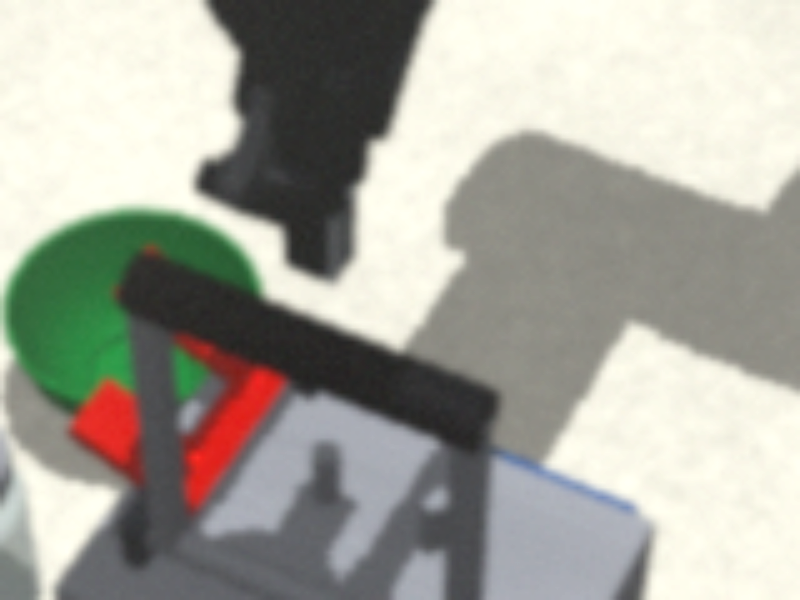

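View pics/t15.png

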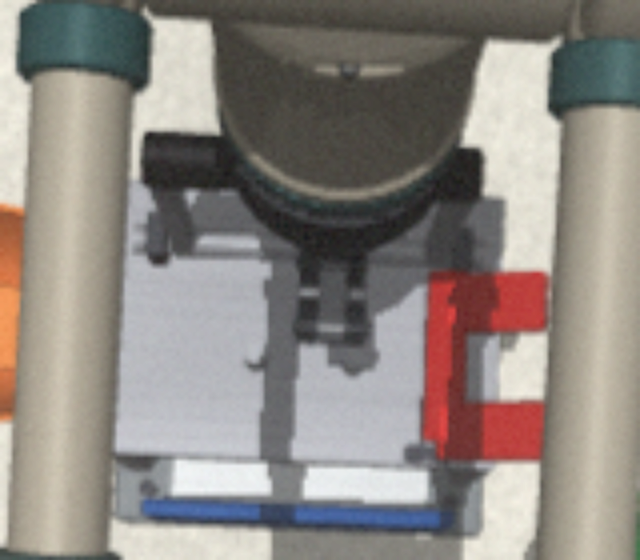

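```bash
python3 - <<'E'
from h import *
T=eyes.get_image('top');S=eyes.get_image('scene')
s=manip.get_state();x=s["position"]
for dz in(0,.01,.02):
    print(dz,((proj(T,x+[0,0,dz])[0]-[230,80])*4).round(),((proj(S,x+[0,0,dz])[0]-[240,130])*5).round())
for dx in(-.02,.02): print(dx,((proj(T,x+[dx,0,0])[0]-[230,80])*4).round(),((proj(S,x+[dx,0,0])[0]-[240,130])*5).round())
E
```

```text
0 [329. 232.] [312. 315.]
0.01 [330. 227.] [311. 297.]
0.02 [330. 222.] [311. 278.]
-0.02 [329. 279.] [335. 278.]
0.02 [329. 186.] [287. 354.]
```

The grasp slipped. The pictures show the real fingertips about 27 mm above the reported TCP, which also explains the fingers clearing the panel on the first push. So I need to check the catch angle carefully.

```bash
python3 - <<'E'
from h import *
v=np.load("v.npy")
o=[]
for n,(r0,c0) in (("scene",(150,230)),("top",(110,310))):
    p=eyes.get_image(n); k=7
    g=cv2.convertScaleAbs(cv2.resize(p["frame"][r0:r0+85,c0:c0+56*1,::-1],None,fx=k,fy=k,interpolation=cv2.INTER_CUBIC),alpha=1.6)
    for th,col in((1.0,(255,255,0)),(1.25,(255,0,255)),(1.5,(0,255,0))):
        for xx in(-.0575,-.0275):
          for e in(.005,-.005):
            X=(xx,-.065-.08*np.sin(th)+e*np.cos(th),.165+.08*np.cos(th)+e*np.sin(th))
            q=(proj(p,P(v[:3],X))[0]-[c0,r0]+.5)*k; cv2.circle(g,tuple(q.astype(int)),3,col,-1)
    o.append(g)
cv2.imwrite("pics/catch.png",np.hstack(o)); print(np.hstack(o).shape)
E
```

```text
(595, 784, 3)
```

View pics/catch.png

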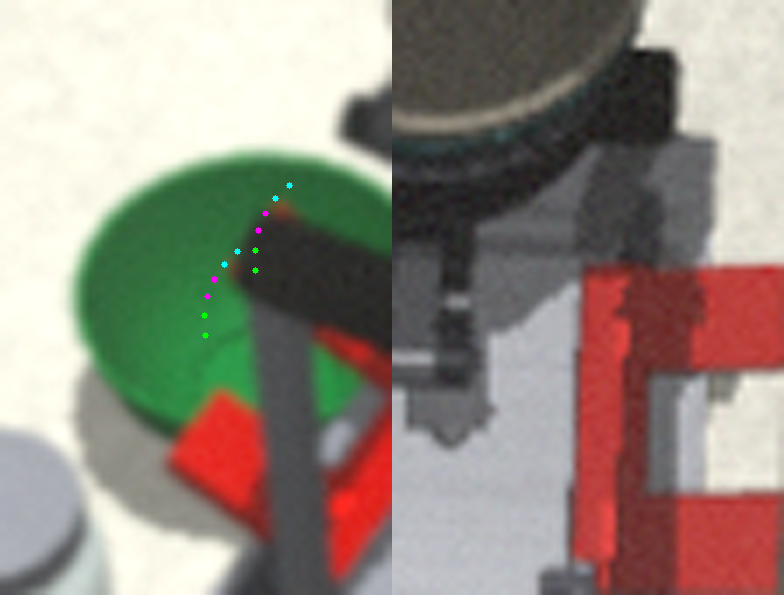

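Only the tab's far corners show behind the bar, and they suggest about 1.05–1.2 rad, which is too marginal. I'll go back and press it down fully, allowing for the 27 mm offset.

```bash
python3 -m inch '[[-1,-14,4,0,0],[-1,-14,12,0,0],[-1,-14,14,0,0],[-1,-14,14,0,0],[-1,-10,14,0,0],[-1,-2,14,0,0],[-1,0,14,0,0],[-1,0,10,0,0],[-1,0,6,0,0],[-1,0,0,0,0]]' 40
python3 -c "
from h import *
where()"
```

```text
clock: 18.93
position: [0.6105, -0.0771, 0.2986]
ee_rot: [0.001, 1.0, -0.018, 0.003]
contact_force: [-0.6, -0.8, 0.1]
width: 0.0002
t 18.93 press mm [ -40.3 -115.   298.6] toolx yaw-press 0.4 tilt -1.0 F [-0.6 -0.8  0.1] w 0.0002 q6 -0.2 world [ 0.611 -0.077  0.299]
```

```bash
python3 -m inch '[[-1,0,-1,18,0],[-1,0,-1,18,0],[-1,0,-1,18,0],[-1,0,0,18,0],[-1,0,0,18,0],[-1,0,0,8,0],[-1,0,0,0,0]]'
python3 -c "
from h import *
where()"
python3 -m inch '[[-1,0,0,6,0],[-1,0,0,6,0],[-1,0,0,6,0],[-1,0,0,0,0]]'
python3 -c "
from h import *
where()"
```

```text
clock: 19.52
position: [0.6174, -0.0734, 0.1969]
ee_rot: [-0.0, 1.0, -0.018, 0.006]
contact_force: [0.1, 0.2, -1.0]
width: -0.0004
t 19.52 press mm [ -33.6 -111.   196.9] toolx yaw-press 0.4 tilt -0.9999 F [ 0.1  0.2 -1. ] w -0.0004 q6 -0.2 world [ 0.617 -0.073  0.197]
clock: 19.85
position: [0.6199, -0.0731, 0.1793]
ee_rot: [-0.0, 1.0, -0.018, 0.008]
contact_force: [-0.6, 0.4, -0.9]
width: -0.0001
t 19.85 press mm [ -31.1 -110.6  179.3] toolx yaw-press 0.5 tilt -0.9999 F [-0.6  0.4 -0.9] w -0.0001 q6 -0.2 world [ 0.62  -0.073  0.179]
```

```bash
python3 -m inch '[[-1,-5,0,0,0],[-1,-5,0,0,0],[-1,-1,0,5,0],[-1,-1,0,6,0],[-1,0,0,6,0],[-1,0,0,0,0]]'
python3 -c "
from h import *
where()"
python3 -m inch '[[-1,0,0,5,0],[-1,0,0,5,0],[-1,0,0,0,0]]'
python3 -c "
from h import *
where()
p=eyes.get_image('scene'); cv2.imwrite('pics/s16.png',cv2.convertScaleAbs(cv2.resize(p['frame'][130:250,230:390,::-1],None,fx=5,fy=5),alpha=1.6))"
```

```text
clock: 20.35
position: [0.6085, -0.0734, 0.1639]
ee_rot: [0.001, 1.0, -0.018, 0.011]
contact_force: [0.3, 0.3, -0.3]
width: 0.0
t 20.35 press mm [ -42.5 -111.3  163.9] toolx yaw-press 0.4 tilt -0.9998 F [ 0.3  0.3 -0.3] w 0.0 q6 -0.2 world [ 0.609 -0.073  0.164]
clock: 20.6
position: [0.6089, -0.0738, 0.1531]
ee_rot: [0.001, 1.0, -0.018, 0.011]
contact_force: [0.3, -0.1, 0.2]
width: 0.0002
t 20.6 press mm [ -42.  -111.8  153.1] toolx yaw-press 0.4 tilt -0.9997 F [ 0.3 -0.1  0.2] w 0.0002 q6 -0.2 world [ 0.609 -0.074  0.153]
```

View pics/s16.png

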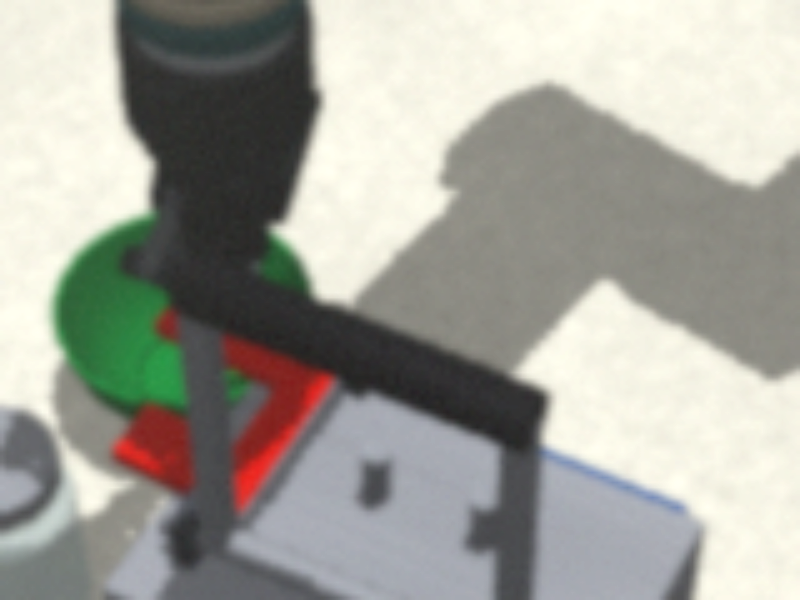

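The tab has dropped; its end now shows below the bar at (165,325). I'll press on until it stops.

```bash
python3 -m inch '[[-1,0,0,4,0],[-1,0,0,4,0],[-1,0,0,0,0]]'
python3 -c "
from h import *
where()"
python3 -m inch '[[-1,0,0,4,0],[-1,0,0,4,0]]'
python3 -c "
from h import *
where()"
```

```text
clock: 20.9
position: [0.61, -0.0739, 0.1533]
ee_rot: [0.002, 1.0, -0.018, 0.014]
contact_force: [0.4, -0.8, 0.1]
width: 0.0001
t 20.9 press mm [ -40.9 -111.8  153.3] toolx yaw-press 0.5 tilt -0.9996 F [ 0.4 -0.8  0.1] w 0.0001 q6 -0.2 world [ 0.61  -0.074  0.153]
clock: 21.07
position: [0.6116, -0.0742, 0.1511]
ee_rot: [0.003, 1.0, -0.017, 0.017]
contact_force: [-11.1, 0.3, 29.5]
width: -0.0001
t 21.07 press mm [ -39.4 -112.   151.1] toolx yaw-press 0.5 tilt -0.9994 F [-11.1   0.3  29.5] w -0.0001 q6 -0.2 world [ 0.612 -0.074  0.151]
```

It's at its stop, with 29 N of reaction. The contact height gives a tip offset of about 23 mm. Now I'll rise, look, and grasp the lever lower.

```bash
python3 -m inch '[[-1,0,0,-15,0],[-1,0,0,-25,0],[-1,0,0,-25,0],[-1,0,0,-25,0],[-1,0,0,-25,0],[-1,0,0,-25,0],[-1,0,0,-25,0],[-1,0,0,-25,0],[-1,0,0,-15,0],[-1,0,0,0,0]]'
python3 - <<'E'
from h import *
where()
v=np.load("v.npy")
p=eyes.get_image("scene"); k=7;r0,c0=150,230
g=cv2.convertScaleAbs(cv2.resize(p["frame"][r0:r0+85,c0:c0+110,::-1],None,fx=k,fy=k,interpolation=cv2.INTER_CUBIC),alpha=1.6)
for th,col in((1.1,(255,255,0)),(1.5,(0,255,0))):
    for xx in(-.0575,-.0275):
      for e in(.005,-.005):
        X=(xx,-.065-.08*np.sin(th)+e*np.cos(th),.165+.08*np.cos(th)+e*np.sin(th))
        q=(proj(p,P(v[:3],X))[0]-[c0,r0]+.5)*k; cv2.circle(g,tuple(q.astype(int)),3,col,-1)
cv2.imwrite("pics/catch2.png",g)
E
```

```text
clock: 21.9
position: [0.6033, -0.0714, 0.3589]
ee_rot: [0.0, 1.0, -0.017, 0.012]
contact_force: [0.3, -0.3, 0.0]
width: 0.0
t 21.9 press mm [ -47.8 -109.6  358.9] toolx yaw-press 0.5 tilt -0.9997 F [ 0.3 -0.3  0. ] w 0.0 q6 -0.2 world [ 0.603 -0.071  0.359]
```

View pics/catch2.png

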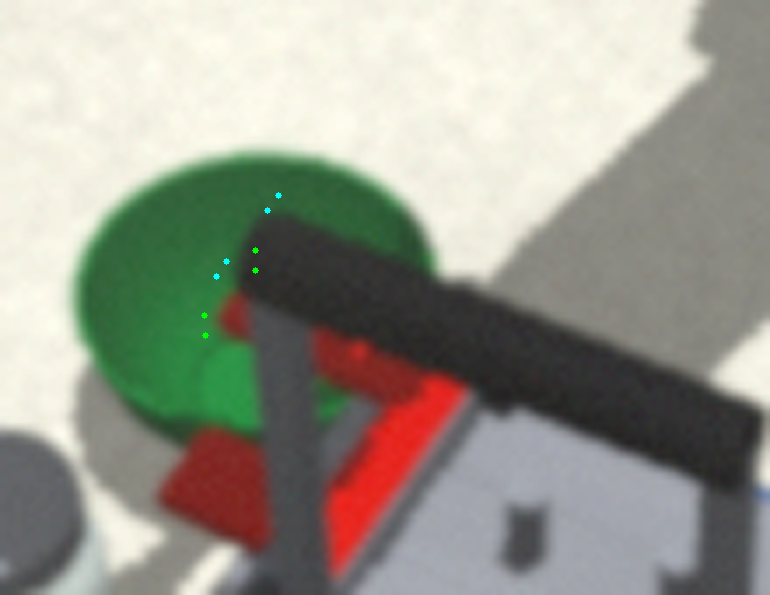

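The catch is fully flat now: its corner is at (220,315), well past where 1.1 rad would put it. Next, back over the bar.

```bash
python3 -m inch '[[1,14,-15,-2,0],[1,16,-17,-2,0],[1,16,-17,-2,0],[1,16,-17,-2,0],[1,16,-17,-2,0],[1,12,-14,0,0],[1,6,-10,0,0],[1,0,0,0,0],[1,0,0,0,0]]'
python3 -c "
from h import *
where()"
```

```text
clock: 22.7
position: [0.702, 0.0364, 0.3486]
ee_rot: [-0.001, 1.0, -0.018, -0.004]
contact_force: [-0.3, -0.2, -0.1]
width: 0.0857
t 22.7 press mm [ 46.2   2.4 348.6] toolx yaw-press 0.4 tilt -1.0 F [-0.3 -0.2 -0.1] w 0.0857 q6 -0.01 world [0.702 0.036 0.349]
```

```bash
python3 -m inch '[[1,3,0,10,0],[1,3,0,14,0],[1,1,0,14,0],[1,0,0,14,0],[1,0,0,12,0],[1,0,0,7,0],[1,0,0,0,0]]'
python3 -c "
from h import *
where()"
```

```text
clock: 23.28
position: [0.7031, 0.0293, 0.2699]
ee_rot: [0.001, 1.0, -0.022, -0.007]
contact_force: [0.0, 0.7, -0.7]
width: 0.0852
t 23.28 press mm [ 47.6  -4.6 269.9] toolx yaw-press -0.0 tilt -0.9999 F [ 0.   0.7 -0.7] w 0.0852 q6 -0.01 world [0.703 0.029 0.27 ]
```

```bash
python3 -m inch '[[-1,0,0,0,0],[-1,0,0,0,0],[-1,0,0,0,0],[-1,0,0,0,0],[-1,0,0,0,0],[-1,0,0,0,0],[-1,0,0,0,0],[-1,0,0,0,0]]' 40
python3 -c "
from h import *
where()
p=eyes.get_image('scene'); cv2.imwrite('pics/s17.png',cv2.convertScaleAbs(cv2.resize(p['frame'][130:250,240:400,::-1],None,fx=5,fy=5),alpha=1.6))"
```

```text
clock: 23.95
position: [0.705, 0.0273, 0.2727]
ee_rot: [0.002, 1.0, -0.023, -0.003]
contact_force: [1.6, 0.2, -0.5]
width: 0.0232
t 23.95 press mm [ 49.6  -6.6 272.7] toolx yaw-press -0.1 tilt -1.0 F [ 1.6  0.2 -0.5] w 0.0232 q6 -0.01 world [0.705 0.027 0.273]
```

View pics/s17.png

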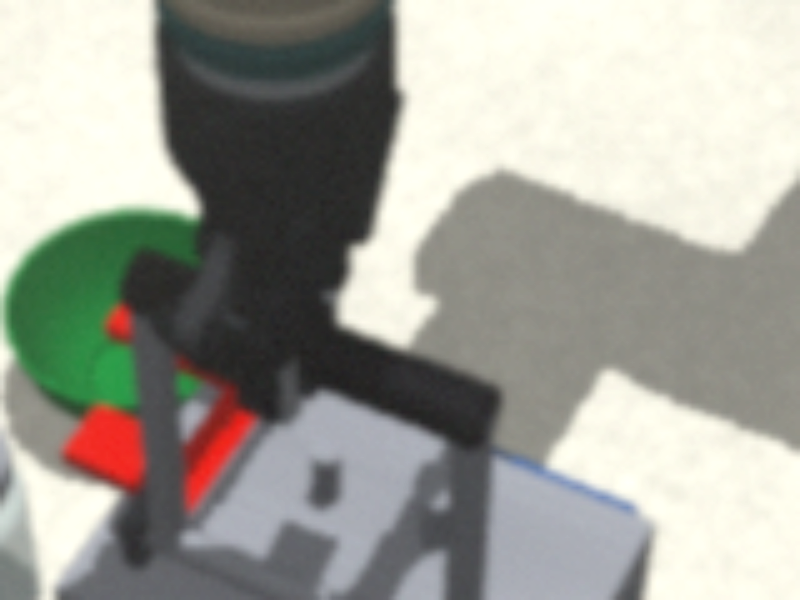

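Opening is 23 mm, so the bar is properly gripped this time. Pulling along the arc in stages.

```bash
sed -i 's/b=s\["position"\]-0.0187\*z/b=s["position"]-0.0473*z/' h.py
python3 -m inch '[[-1,-7.5,0,0.3,0],[-1,-7.5,0,0.6,0],[-1,-7.5,0,1,0],[-1,-7.5,0,1.3,0],[-1,0,0,0,0]]' 60
python3 -c "
from h import *
arc()"
```

```text
clock: 24.42
position: [0.6908, 0.0279, 0.2725]
ee_rot: [0.002, 1.0, -0.023, 0.018]
contact_force: [3.8, -0.6, -2.9]
width: 0.0226
t 24.42 press mm [ 35.3  -6.6 272.5] toolx yaw-press -0.1 tilt -0.9994 F [ 3.8 -0.6 -2.9] w 0.0226 q6 -0.01 world [0.691 0.028 0.272]
bar x,z mm 33.6 319.7 theta 0.105 r 155.6 toolx.z 0.036
```

```bash
python3 -m inch '[[-1,-12,0,1,0],[-1,-12,0,1.5,0],[-1,-12,0,2,0],[-1,-12,0,2.5,0]]'
python3 -c "
from h import *
arc()"
python3 -m inch '[[-1,-12,0,3,0],[-1,-12,0,3,0],[-1,-12,0,4,0],[-1,-12,0,4,0]]'
python3 -c "
from h import *
arc()"
```

```text
clock: 24.75
position: [0.661, 0.0293, 0.2672]
ee_rot: [0.002, 0.999, -0.023, 0.04]
contact_force: [10.9, -1.2, -6.8]
width: 0.0224
t 24.75 press mm [  5.6  -6.5 267.2] toolx yaw-press -0.1 tilt -0.9967 F [10.9 -1.2 -6.8] w 0.0224 q6 -0.01 world [0.661 0.029 0.267]
bar x,z mm 1.7 314.4 theta 0.313 r 157.0 toolx.z 0.081
clock: 25.08
position: [0.6378, 0.0303, 0.2575]
ee_rot: [0.003, 0.997, -0.023, 0.072]
contact_force: [13.9, -0.0, -2.8]
width: 0.0224
t 25.08 press mm [-17.7  -6.5 257.5] toolx yaw-press -0.1 tilt -0.9897 F [13.9 -0.  -2.8] w 0.0224 q6 -0.02 world [0.638 0.03  0.257]
bar x,z mm -24.5 304.3 theta 0.491 r 158.0 toolx.z 0.143
```

```bash
python3 -m inch '[[-1,-12,0,5,0],[-1,-12,0,6,0],[-1,-12,0,6,0],[-1,-12,0,6,0]]' 40
python3 -c "
from h import *
arc()"
python3 -m inch '[[-1,-11,0,7,0],[-1,-11,0,7,0],[-1,-11,0,7,0],[-1,-11,0,7,0]]'
python3 -c "
from h import *
arc()
for n in('scene','top'):
    p=eyes.get_image(n); cv2.imwrite(f'pics/{n}18.png',p['frame'][60:300,180:500,::-1].repeat(2,0).repeat(2,1))"
```

```text
clock: 25.42
position: [0.6249, 0.031, 0.2478]
ee_rot: [0.003, 0.993, -0.023, 0.114]
contact_force: [12.6, 0.9, 5.9]
width: 0.022
t 25.42 press mm [-30.6  -6.4 247.8] toolx yaw-press -0.2 tilt -0.9739 F [12.6  0.9  5.9] w 0.022 q6 -0.02 world [0.625 0.031 0.248]
bar x,z mm -41.3 293.9 theta 0.617 r 158.0 toolx.z 0.227
clock: 25.75
position: [0.6189, 0.0312, 0.2409]
ee_rot: [0.004, 0.987, -0.023, 0.159]
contact_force: [4.0, -0.1, 12.9]
width: 0.0224
t 25.75 press mm [-36.7  -6.4 240.9] toolx yaw-press -0.2 tilt -0.9494 F [ 4.  -0.1 12.9] w 0.0224 q6 -0.02 world [0.619 0.031 0.241]
bar x,z mm -51.5 285.8 theta 0.699 r 157.8 toolx.z 0.314
```

View pics/scene18.png

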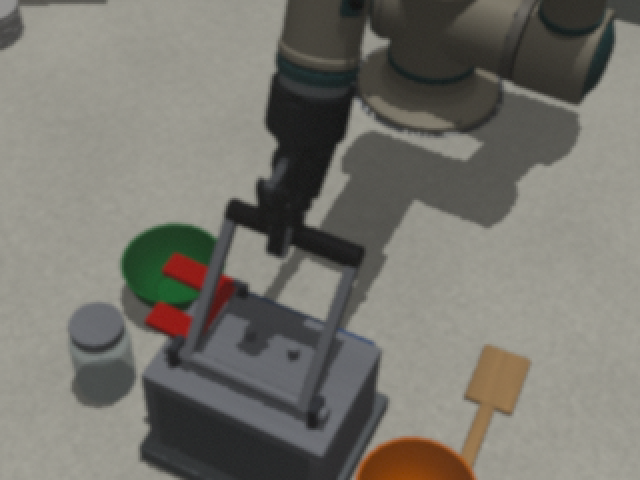

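```bash
python3 -m inch '[[-1,-16,0,10,0],[-1,-16,0,10,0],[-1,-16,0,10,0]]' 35
python3 -c "
from h import *
arc()"
python3 -m inch '[[-1,-16,0,12,0],[-1,-16,0,12,0],[-1,-16,0,12,0]]'
python3 -c "
from h import *
arc()"
```

```text
clock: 26.1
position: [0.6033, 0.0319, 0.2225]
ee_rot: [0.006, 0.981, -0.023, 0.19]
contact_force: [1.7, 0.8, 15.0]
width: 0.0226
t 26.1 press mm [-52.2  -6.4 222.5] toolx yaw-press -0.1 tilt -0.9277 F [ 1.7  0.8 15. ] w 0.0226 q6 -0.02 world [0.603 0.032 0.222]
bar x,z mm -69.9 266.3 theta 0.869 r 156.9 toolx.z 0.373
clock: 26.35
position: [0.5882, 0.0325, 0.1939]
ee_rot: [0.007, 0.976, -0.022, 0.217]
contact_force: [-2.3, -0.3, 17.6]
width: 0.0225
t 26.35 press mm [-67.4  -6.4 193.9] toolx yaw-press -0.1 tilt -0.9061 F [-2.3 -0.3 17.6] w 0.0225 q6 -0.03 world [0.588 0.033 0.194]
bar x,z mm -87.4 236.7 theta 1.09 r 155.0 toolx.z 0.423
```

It's at about 1.09 rad. I'll hold it against the stop with a steady push.

```bash
python3 -m inch '[[-1,-10,0,10,0],[-1,-8,0,10,0],[-1,-8,0,10,0]]' 40
python3 -c "
from h import *
arc()"
python3 -m inch '[[-1,-6,0,9,0],[-1,-6,0,9,0],[-1,-6,0,9,0],[-1,-6,0,9,0]]'
python3 -c "
from h import *
arc()
for n in('scene','top'):
    p=eyes.get_image(n); cv2.imwrite(f'pics/{n}19.png',p['frame'][60:300,180:500,::-1].repeat(2,0).repeat(2,1))
arc()"
```

```text
clock: 26.6
position: [0.5913, 0.0323, 0.1924]
ee_rot: [0.008, 0.969, -0.021, 0.247]
contact_force: [-32.6, -0.8, 52.6]
width: 0.0227
t 26.6 press mm [-64.3  -6.5 192.4] toolx yaw-press 0.1 tilt -0.8775 F [-32.6  -0.8  52.6] w 0.0227 q6 -0.03 world [0.591 0.032 0.192]
bar x,z mm -87.0 233.9 theta 1.105 r 153.3 toolx.z 0.479
clock: 26.93
position: [0.5942, 0.0321, 0.1933]
ee_rot: [0.011, 0.96, -0.019, 0.278]
contact_force: [-41.4, -0.4, 55.7]
width: 0.0224
t 26.93 press mm [-61.4  -6.6 193.3] toolx yaw-press 0.4 tilt -0.8456 F [-41.4  -0.4  55.7] w 0.0224 q6 -0.03 world [0.594 0.032 0.193]
bar x,z mm -86.6 233.3 theta 1.107 r 152.7 toolx.z 0.534
t 27.03 press mm [-61.3  -6.6 193.5] toolx yaw-press 0.4 tilt -0.8453 F [-37.3  -0.9  52. ] w 0.0221 q6 -0.03 world [0.594 0.032 0.193]
bar x,z mm -86.6 233.4 theta 1.106 r 152.8 toolx.z 0.534
```

View pics/scene19.png

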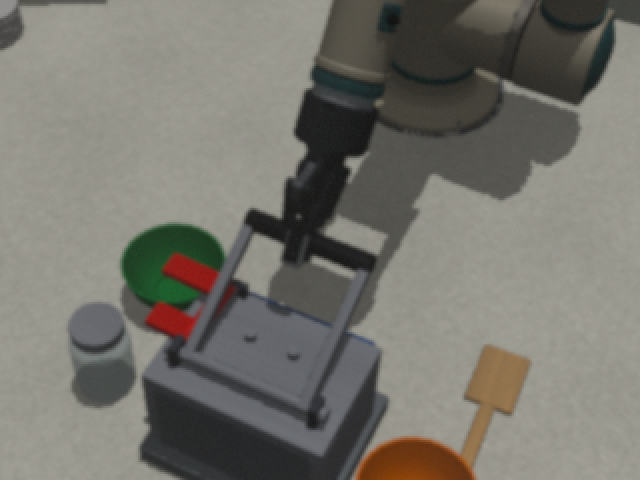

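View pics/top19.png

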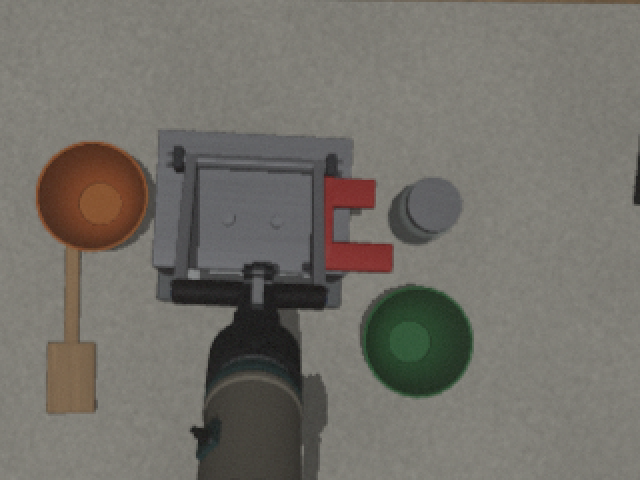

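```bash
python3 -m inch '[[-1,-3,0,4,0],[-1,-3,0,4,0],[-1,-3,0,4,0],[-1,-3,0,4,0],[-1,-3,0,4,0],[-1,-3,0,4,0],[-1,-3,0,4,0],[-1,-3,0,4,0]]' 40
python3 -c "
from h import *
arc()
p=eyes.get_image('scene'); q=eyes.get_image('top')
arc()
cv2.imwrite('pics/s20.png',cv2.convertScaleAbs(cv2.resize(p['frame'][150:270,240:400,::-1],None,fx=5,fy=5),alpha=1.6))
cv2.imwrite('pics/t20.png',cv2.convertScaleAbs(cv2.resize(q['frame'][120:240,250:390,::-1],None,fx=5,fy=5),alpha=1.6))
v=np.load('v.npy')
print([((proj(p,P(v[:3],(-.09-d,.085,.115)))[0]-[240,150])*5).round() for d in (0,.01)])"
```

```text
clock: 27.7
position: [0.597, 0.0318, 0.1953]
ee_rot: [0.012, 0.951, -0.019, 0.308]
contact_force: [-17.0, -0.4, 26.2]
width: 0.0223
t 27.7 press mm [-58.6  -6.7 195.3] toolx yaw-press 0.5 tilt -0.8105 F [-17.   -0.4  26.2] w 0.0223 q6 -0.03 world [0.597 0.032 0.195]
bar x,z mm -86.3 233.6 theta 1.104 r 152.6 toolx.z 0.586
t 27.8 press mm [-58.5  -6.7 195.3] toolx yaw-press 0.5 tilt -0.8104 F [-17.5  -0.9  25.6] w 0.0223 q6 -0.03 world [0.597 0.032 0.195]
bar x,z mm -86.2 233.7 theta 1.104 r 152.6 toolx.z 0.586
[array([634., 403.]), array([643., 387.])]
```

View pics/s20.png

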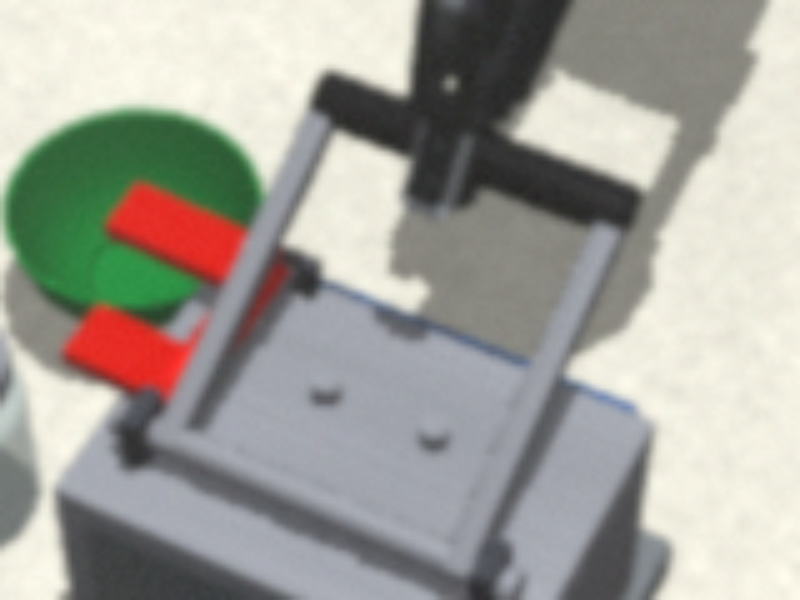

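View pics/t20.png

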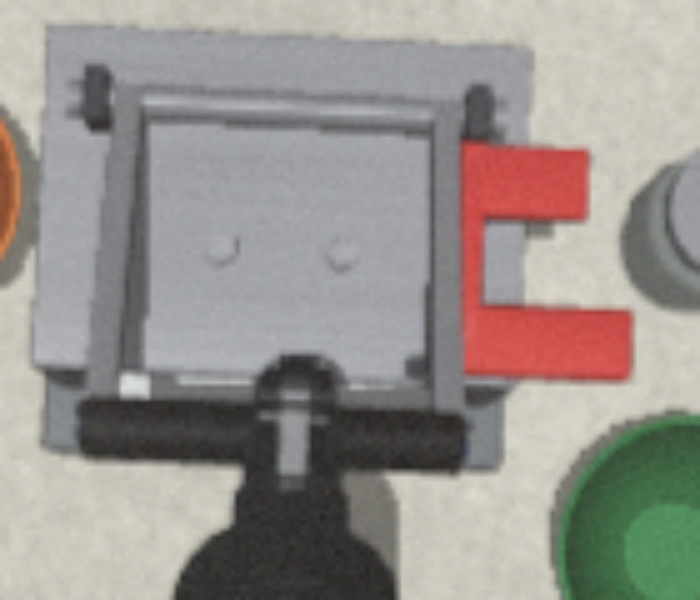

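The lever is at its stop, the catch is flat, and the drawer corner is at (635,407) against a predicted (634,403). The bowls, jar and spatula haven't moved. Handing in.

```bash
python3 -c "
from h import *
print(manip.sign_off()); arc()"
```

```text
the job is handed in; nothing more can be done
None
the job is handed in; nothing more can be done
```

I pushed the drawer home, flipped the catch flat and pulled the lever to its stop. I handed the job in at about 27.8 s with the gripper still holding the bar; no verdict was reported.

**Last checks**
- **Lever:** about 1.10 rad by arm geometry, with the fingers closed to 22 mm on the bar. The outside force on the tool was a steady 31 N or so.
- **Catch:** flat on the right, pressed down until it reacted with about 29 N.
- **Drawer:** its front edge sits within about 1 px of the predicted home position, after an end-stop push of about 17 N.
- **Bowls, jar and spatula:** in the same place by eye in the last pictures. I took no measurement of them.

**What went wrong on the way**
- **Fingertip height:** the fingertips sit about 23–27 mm higher than the reported tool position suggests. I only worked this out partway through.
- **First drawer push:** the fingers passed over the panel, and the drawer did not move.
- **First catch flip:** it stopped at roughly 1.05–1.2 rad by the pictures, so I went back and pressed it flat.
- **First lever grip:** it slipped off the top of the bar after I had started to pull. The catch was then only at that 1.05–1.2 rad angle, and I didn't measure how far the lever moved.
- **Tool tilt:** the tool tilted about 36° with the bar during the pull, and the grip held.

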